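Fetch the teaspoon from under the draining grille

ROBOT

A 6-joint arm with a two-finger parallel gripper is mounted at the origin on a cart in front of the work surface, level with it; the furniture and walls round the work are solid. World frame = base frame: x ahead of the robot, y to its left, z up, the work surface at z = 0. Lengths are in mm, angles in rad, forces in N, time in s.
With the tool pointing down it reaches from about 350 to 975 mm from the base axis. Payload 7.1 kg.
Tool frame: the origin (TCP) lies between the finger pads; the fingertips stand 8 mm ahead of it and the grasp point (between the pads) lies 11 mm behind it; x points along the fingers, y is the direction in which the jaws open and shut, and the axes are right-handed (so a half turn about x gives the same grasp; the last joint's range is limited). The gripper opens to 88 mm and grips with 3 to 60 N. Pads are 20 mm wide; open, the fingers measure 115 mm over their backs; the gripper's body (75 mm by 178 mm) begins 61 mm behind the grasp point.
Start: joints at [1.207, 0.423, 1.63, -0, 1.089, -0.019], TCP at [211.223, 588.209, 230.675] pointing down, gripper open.
Joint ranges: [-3, 3], [-0.9, 2.11], [0.09, 2.58], [-1.31, 4.45], [0.11, 2.69], [-2.54, 2.54]. Speed limits (rad/s): [2.39, 2.39, 3.01, 3.14, 3.14, 3.14].

INTERFACE

Orientations are given as a rotation vector (axis times angle).
In Python, from workcell import ctrl gives the robot as it stands.
- The arm moves only by the tool apply_moves, never from a script. Its argument "increments" is a list of rows, each an object with "gripper": the opening in per cent of the stroke, from 0 (shut) to 100 (fully open); "delta_pos": the shift along the tool's x, y, z in cm, a list of three; "dr": the turn, a rotation vector about the tool's x, y, z in rad, a list of three. In form: [{"gripper": gripper, "delta_pos": [dx, dy, dz], "dr": [ax, ay, az]}, ...]. A call has exactly 5 rows; each row shifts and turns the commanded pose from where the row before left it, along the tool's axes as they then stand; what a row does not reach is not made up. A row lasts 1/12 s, in which the tool goes at most 41.7 mm and 7.16 degrees, less where a joint would pass 70% of its speed; a pose out of reach is approached as far as the arm can. A call with a gripper value outside its range is refused whole. The fingers move at their own pace and stop on an object; the grip force is fixed at half the most. Time passes only in rows, so rows that do not move let the fingers close, or fill a call up. It gives the time, the measured TCP pose, the force and the opening at its end, in the units of the state.
- ctrl.get_obs(): the state, without advancing time (a new reading comes with each control period).
- ctrl.get_image(name): name is "scene" or "top" or "wrist"; returns a dict with "img" (400x640x3 uint8, red, green, blue), "range_z" (400x640 float32, mm along the optical axis (not along the pixel's ray), 0 where there is no reading), "mtx" (3x3 intrinsics, pixels), "rvec" (rotation vector, rad) and "tvec" (3), from world to camera coordinates, as OpenCV has them. Camera axes: x right, y down, z forward; pixel columns grow to the right and rows downward; lengths in mm; the calibration is good to about 2 mm. A picture is of the moment at which its call begins.
- ctrl.close_job(): hands the job in, once; it reports no verdict.
The state is a dict: "t": time; "qpos": joint angles; "qvel": joint speeds; "joint_torque": joint torques, N m; "ee_pos": TCP position; "orientation": TCP orientation; "ft_force": force on the tool from outside, world axes, zero at the start; "moment": the same for the moment, N m; "width": finger opening in mm.
Only numpy, scipy, OpenCV 4.12 (cv2) and the standard library are available. Lean on these libraries where they do the work, as an engineer would, in place of code of your own. Each camera call takes 0.05 s, during which the arm holds its last target. There are 200 camera calls.

TASK

A teaspoon was left under the steel grille of the draining tray. Clear the tall glass and the green cup, upside down as they are, onto the brown tray, lift the grille off, and lay the spoon lengthways in the blue spoon rest; then seat the grille fully home in the draining tray again, and stand the glass and the cup back where each of them stood at the start. Do not let the glass or the cup fall over, and leave the shaker, the spice jar and the drinking glass behind alone.

Things in the scene. Friction and masses are not known exactly. Their poses are not given: they have to be found in the camera images.
- drainer: Black plastic draining tray, fixed, 248 x 158 mm, 43 mm high; origin under its centre, long side along x. Inner floor 5 mm above the table. Inside runs a ledge at 26 mm height on which the grille lies; the opening there is 230 x 140 mm and flares to 244 x 154 mm at 40 mm height, guiding the grille home. Inside below the ledge 214 x 124 mm are free.
- grille: Loose steel grille, 224 x 134 x 6 mm, 0.3 kg; 4 mm bars along its long side (x), 19 mm apart, the spoon shows between them. Origin at the centre of its underside (26 mm above the table when seated). Over the middle a lifting handle, its point of balance: a flat bar along y, 76 mm long, 10 mm thick (x), 32 to 44 mm above the origin, on two thin posts at y = +-33 mm.
- teaspoon: Small steel teaspoon, 137 x 28 x 13 mm, 20 g, lying on the floor of the draining tray under the grille, bowl upward; origin at the middle of its length, on its underside, x along its length towards the bowl, z up. Balances 7 mm from the origin towards the bowl, where it is 24 mm wide; its edge, the widest part, is only 4 to 5 mm above the underside, so grip it low.
- tumbler: Tall straight clear drinking glass standing upside down on the grille, 65 mm across, 118 mm high; origin at the centre of the face it stands on, z up. It stands near one end of the grille, on either side of the handle.
- green_cup: Pale green cup, mouth down on the grille near its other end, 64 mm high, 87 mm across, 118 mm long with the handle. Origin on the face it stands on, midway along those 118 mm; round body centred 15 mm towards +y; z up. Ear handle along -y, 14 mm thick (x), its upright outer part at y = -59 to -47 mm, 8 to 39 mm above the origin: pinch it from above across its thickness.
- tray: Brown serving tray, fixed, 195 x 268 x 17 mm, long side along its y; origin under its centre. Its flat floor is 168 x 242 mm, 3 mm above the table; the rim is 16 mm high. It lies on one side of the draining tray, left or right.
- spoon_rest: Blue ceramic spoon rest, fixed, a flat dish 192 x 92 mm with a rolled lip; origin under its centre, long side along x. Floor 5 mm above the table, lip 11 mm; inside 175 x 75 mm. It lies on the side of the draining tray away from the brown tray, nearer to the robot; the table beyond it (farther from the robot) is free and can take the grille meanwhile.
- shaker: Bystander behind the draining tray: small shaker with a grey top, 44 mm across, 90 mm high; origin under its centre.
- spice_jar: Bystander behind the draining tray: white and green spice jar, 47 mm across, 98 mm high; origin under its centre.
- table_glass: Bystander behind the draining tray, to the right: conical clear drinking glass standing upright, 81 mm across, 103 mm high; origin under its centre.

How it is judged:
By the outcome, as a careful person would: the job done as asked, in the order asked, and still so for the second after the job is handed in, with the robot touching nothing.
It also fails if it takes over 144 s, if anything falls off the work surface, if the arm or the gripper's body presses on something with over 40 N, if the wrist force passes 120 N, or if a joint passes its speed limit or range.

## Working session

There is one attempt and no reset: what is moved stays moved. The work goes in short steps, Python scripts to look and compute and a tool call to move; the robot and the scene stay as the last step left them, time stands still between calls to the robot, and variables do not carry over. Pictures are saved under pics/ and viewed, about 12 in all and at most 16, crops included, and the job is handed in when it is done.

Besides the shell and the picture viewer there is one more tool, called after "Call:" as name([rows], argument=value, ...), one row to a line, values as JSON. apply_moves: Moves the arm, as the interface text tells. Its arguments: {"type":"object","properties":{"increments":{"type":"array","items":{"type":"object","properties":{"gripper":{"type":"number"},"delta_pos":{"type":"array","items":{"type":"number"}},"dr":{"type":"array","items":{"type":"number"}}}}}},"required":["increments"]}

```bash
ls; mkdir -p pics
cat > h.py <<'E'
import numpy as np, cv2
from scipy.spatial.transform import Rotation as R
from workcell import ctrl
def cam(n):
    d=ctrl.get_image(n); return d
def save(d,name,crop=None,s=1):
    im=d["img"][:,:,::-1]
    if crop: x0,y0,x1,y1=crop; im=im[y0:y1,x0:x1]
    if s!=1: im=cv2.resize(im,None,fx=s,fy=s,interpolation=cv2.INTER_CUBIC)
    cv2.imwrite("pics/"+name,im)
def ray(d,u,v):
    Rm=cv2.Rodrigues(np.array(d["rvec"],float))[0]; t=np.array(d["tvec"],float).ravel()
    k=np.linalg.inv(d["mtx"])@np.array([u,v,1.]); return -Rm.T@t, Rm.T@k
def atz(d,u,v,z):
    c,r=ray(d,u,v); return c+r*(z-c[2])/r[2]
def cloud(d):
    h,w=d["range_z"].shape; u,v=np.meshgrid(np.arange(w),np.arange(h))
    Rm=cv2.Rodrigues(np.array(d["rvec"],float))[0]; t=np.array(d["tvec"],float).ravel()
    p=np.stack([u,v,np.ones_like(u)],-1)@np.linalg.inv(d["mtx"]).T*d["range_z"][...,None]
    return (p-t)@Rm
def st():
    o=ctrl.get_obs(); Rm=R.from_rotvec(o["orientation"]).as_matrix()
    print("t",round(o["t"],2),"pos",np.round(o["ee_pos"],1),"w",round(float(o["width"]),1),"F",np.round(o["ft_force"],1)); print("tool axes(cols)\n",np.round(Rm,3)); print("q",np.round(o["qpos"],2)); return o,Rm
E
python3 - <<'E'
from h import *
import pickle
st()
for n in("top","scene"):
    d=cam(n); save(d,n+"0.png"); pickle.dump(d,open(n+"0.pkl","wb")); print(n,d["mtx"].tolist(),ray(d,320,200))
E
```

```text
pics
t 0.0 pos [211.  587.7 229.9] w 87.8 F [ 0.5 -0.5  0.2]
tool axes(cols)
 [[-0.001  0.338  0.941]
 [-0.001  0.941 -0.338]
 [-1.    -0.002 -0.   ]]
q [ 1.21  0.42  1.63 -0.    1.09 -0.02]
top [[396.420727184379, 0.0, 322.22855140550985], [0.0, 396.420727184379, 201.47667129249072], [0.0, 0.0, 1.0]] (array([ 372.8634361 ,  -12.58659884, 1387.98084891]), array([ 0.15229972,  0.02335733, -0.98808133]))
scene [[476.1348870078562, 0.0, 324.8788155378475], [0.0, 476.1348870078562, 204.67262602847904], [0.0, 0.0, 1.0]] (array([-286.20793676, -469.97780085, 1102.04097094]), array([ 0.60065699,  0.35827734, -0.71487749]))
```

View pics/top0.png

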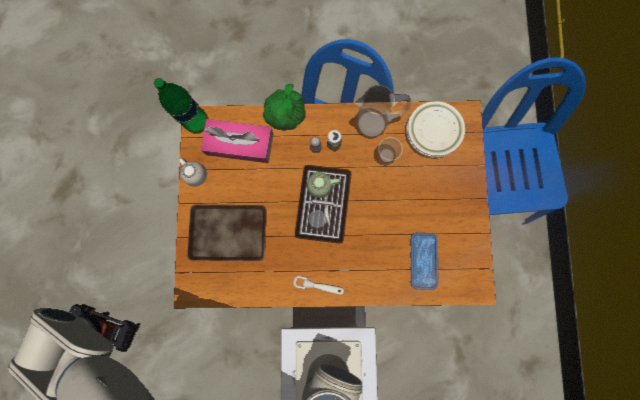

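View pics/scene0.png

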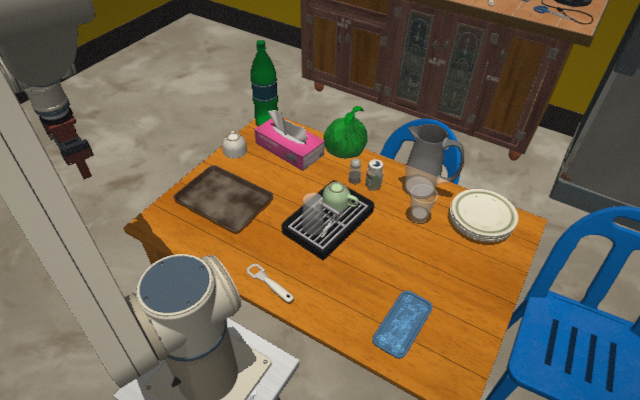

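The scene picture matches the top view. The tray is left at top (228,233), the drainer in the middle (324,204) with the cup at (319,184) and the glass at (319,215), and the blue rest right at (425,261). The small things are behind the drainer at (315,144), (334,140) and (388,152). Next I enlarge the drainer.

Run:
```python
from h import *
import pickle
d=pickle.load(open("top0.pkl","rb"))
save(d,"top0c.png",(285,160,365,250),6.5)
P=cloud(d)
def hsv(d): return cv2.cvtColor(d["img"],cv2.COLOR_RGB2HSV)
H=hsv(d)
# rest
m=np.zeros(H.shape[:2],bool); m[225:300,400:450]=1
b=m&(H[...,0]>90)&(H[...,0]<125)&(H[...,1]>80)
def rect(b,z,n):
    v,u=np.nonzero(b); pts=np.array([atz(d,a,c,z)[:2] for a,c in zip(u,v)],np.float32)
    r=cv2.minAreaRect(pts); print(n,len(u),r)
rect(b,8,"rest")
im=d["img"].astype(int)
m[:]=0; m[200:265,183:272]=1
b=m&(im[...,0]-im[...,2]<60)&(im.sum(-1)<330)
rect(b,16,"tray")
m[:]=0; m[160:248,290:358]=1
b=m&(im.max(-1)<60)
rect(b,40,"drainer")
# heights around
for n,(u,v) in dict(cup=(319,184),glass=(319,215),tray=(228,233),rest=(425,261),table=(380,220)).items(): print(n,P[v,u])
for lo,hi,nm in((80,140,"g"),):
    q=(P[...,2]>80)&(P[...,2]<170); q[:, :290]=0; q[:,360:]=0; q[:160]=0;q[250:]=0
    v,u=np.nonzero(q); print(nm,len(u), P[q].min(0),P[q].max(0),P[q].mean(0))
```

```text
rest 1128 ((375.6397399902344, -332.4926452636719), (85.78404235839844, 172.02609252929688), 87.3178939819336)
tray 4228 ((476.3809814453125, 346.123046875), (268.5121765136719, 191.33206176757812), 89.04974365234375)
drainer 885 ((570.06787109375, 10.775863647460938), (162.5028533935547, 250.28684997558594), 82.05155181884766)
cup [627.36650241  20.7876772   87.89317762]
glass [516.01357894  20.43154231 150.24393305]
tray [4.74838628e+02 3.45190927e+02 3.70812925e-01]
rest [ 368.0905836  -338.44159023    1.79418846]
table [ 512.49990362 -189.5012618    -1.82813454]
g 640 [475.60325969 -16.12313296  80.05029034] [669.40446183  54.84854856 156.1805736 ] [570.21236779  22.93899996 115.63773978]
```

View pics/top0c.png

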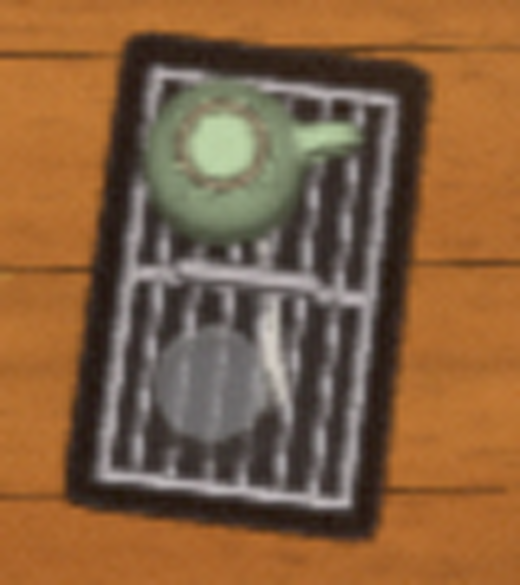

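The crop shows the drainer turned about -8°. The cup body is at crop (220,145) with its ear pointing right to (355,135). The glass is at (213,383), the grille handle runs from (180,265) to (315,285), and the spoon shows at (270,310) to (290,420). Next I go above for a close look with the wrist camera.

Call:
apply_moves([
  {"gripper":100,"delta_pos":[-0.67,-2.36,2.94],"dr":[0,0,0]},
  {"gripper":100,"delta_pos":[-0.67,-2.36,2.94],"dr":[0,0,0]},
  {"gripper":100,"delta_pos":[-0.67,-2.36,2.94],"dr":[0,0,0]},
  {"gripper":100,"delta_pos":[-0.67,-2.36,2.94],"dr":[0,0,0]},
  {"gripper":100,"delta_pos":[-0.67,-2.36,2.94],"dr":[0,0,0]},
])

```text
t: 0.52
ee_pos: [310.0, 425.8, 264.1]
orientation: [0.27, 1.554, -0.271]
ft_force: [0.4, 1.0, 0.6]
width: 88.0
```

Call:
apply_moves([
  {"gripper":100,"delta_pos":[-0.67,-2.36,2.94],"dr":[0,0,0]},
  {"gripper":100,"delta_pos":[-0.67,-2.36,2.94],"dr":[0,0,0]},
  {"gripper":100,"delta_pos":[-0.67,-2.36,2.94],"dr":[0,0,0]},
  {"gripper":100,"delta_pos":[-0.67,-2.36,2.94],"dr":[0,0,0]},
  {"gripper":100,"delta_pos":[-0.67,-2.36,2.94],"dr":[0,0,0]},
])

```text
t: 0.93
ee_pos: [408.5, 264.9, 297.8]
orientation: [0.27, 1.554, -0.271]
ft_force: [1.3, -0.1, 0.3]
width: 88.1
```

Call:
apply_moves([
  {"gripper":100,"delta_pos":[-0.67,-2.36,2.94],"dr":[0,0,0]},
  {"gripper":100,"delta_pos":[-0.67,-2.36,2.94],"dr":[0,0,0]},
  {"gripper":100,"delta_pos":[-0.67,-2.36,2.94],"dr":[0,0,0]},
  {"gripper":100,"delta_pos":[-0.67,-2.36,2.94],"dr":[0,0,0]},
  {"gripper":100,"delta_pos":[-0.67,-2.36,2.94],"dr":[0,0,0]},
])

```text
t: 1.35
ee_pos: [507.0, 104.1, 331.4]
orientation: [0.271, 1.554, -0.271]
ft_force: [0.1, 1.0, 0.1]
width: 87.8
```

Call:
apply_moves([
  {"gripper":100,"delta_pos":[-0.67,-2.36,2.94],"dr":[0,0,0]},
  {"gripper":100,"delta_pos":[-0.67,-2.36,2.94],"dr":[0,0,0]},
  {"gripper":100,"delta_pos":[-0.67,-2.36,2.94],"dr":[0,0,0]},
  {"gripper":100,"delta_pos":[0,0,0],"dr":[0.1137,0,0]},
  {"gripper":100,"delta_pos":[0,0,0],"dr":[0.1137,0,0]},
])

```text
t: 1.77
ee_pos: [566.5, 7.4, 351.0]
orientation: [0.455, 1.523, -0.455]
ft_force: [0.4, 0.2, -0.6]
width: 87.8
```

Call:
apply_moves([
  {"gripper":100,"delta_pos":[0,0,0],"dr":[0.1137,0,0]},
  {"gripper":100,"delta_pos":[0,0,0],"dr":[0.1137,0,0]},
  {"gripper":100,"delta_pos":[0,0,0],"dr":[0.1137,0,0]},
  {"gripper":100,"delta_pos":[0,0,0],"dr":[0.1137,0,0]},
  {"gripper":100,"delta_pos":[0,0,0],"dr":[0.1137,0,0]},
])

```text
t: 2.18
ee_pos: [565.4, 9.5, 350.8]
orientation: [0.891, 1.381, -0.892]
ft_force: [0.4, 0.3, -0.4]
width: 88.0
```

Call:
apply_moves([
  {"gripper":100,"delta_pos":[0,0,0],"dr":[0.1137,0,0]},
  {"gripper":100,"delta_pos":[0,0,0],"dr":[0.1137,0,0]},
  {"gripper":100,"delta_pos":[0,0,0],"dr":[0.1137,0,0]},
  {"gripper":100,"delta_pos":[0,0,0],"dr":[0.1137,0,0]},
  {"gripper":100,"delta_pos":[0,0,0],"dr":[0.1137,0,0]},
])

```text
t: 2.6
ee_pos: [565.4, 9.5, 350.9]
orientation: [1.314, 1.138, -1.315]
ft_force: [-0.8, -0.0, -0.1]
width: 87.7
```

Run:
```python
from h import *
import pickle
st(); d=cam("wrist"); pickle.dump(d,open("w1.pkl","wb")); save(d,"w1.png"); print(ray(d,320,200),d["mtx"][0])
```

```text
t 2.6 pos [565.4   9.5 350.9] w 87.7 F [-0.8 -0.  -0.1]
tool axes(cols)
 [[-0.001  0.99  -0.144]
 [ 0.    -0.144 -0.99 ]
 [-1.    -0.001  0.   ]]
q [-0.    0.22  1.64 -0.    1.29  0.14]
(array([576.1208665 ,  81.7890879 , 505.65529458]), array([-0.03069166, -0.25052877, -0.96773196])) [281.01123124   0.         318.23643903]
```

View pics/w1.png

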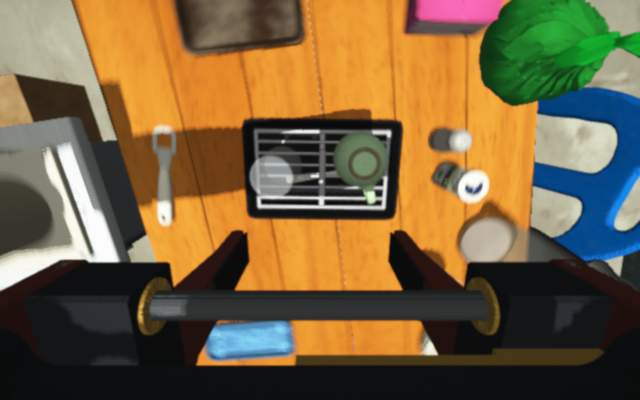

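The wrist picture shows the drainer at (323,168). The glass is upside down around (275,170) and the cup is at (362,160) with its ear at (370,195). I enlarge it.

Run:
```python
from h import *
import pickle
d=pickle.load(open("w1.pkl","rb")); save(d,"w1c.png",(240,110,410,225),4.7)
P=cloud(d)
q=P[110:225,240:410]
for lo,hi,n in((143,160,"glass top"),(91,104,"cup top"),(58,76,"z58-76")):
    m=(q[...,2]>lo)&(q[...,2]<hi); p=q[m]
    if len(p): print(n,len(p),p.min(0).round(),p.max(0).round(),np.median(p,0).round(1), cv2.minEnclosingCircle(p[:,:2].astype(np.float32)))
for k in range(110,225,8): print(k,*[int(z) for z in P[k,250:400:5,2]])
```

```text
glass top 1529 [479.   0. 143.] [535.  56. 153.] [507.8  29.1 150.4] ((506.8462829589844, 27.740955352783203), 28.56737518310547)
cup top 1150 [496.  -5.  91.] [661.  58. 104.] [633.6  24.4  94.1] ((578.3363647460938, 34.11882400512695), 85.11168670654297)
z58-76 863 [495. -48.  58.] [675.  65.  76.] [596.2  20.8  70.5] ((580.9978637695312, 17.02638816833496), 94.43181610107422)
110 -1 0 1 0 0 0 1 1 0 0 1 0 0 1 0 0 2 0 0 0 1 2 0 -1 0 -1 0 0 3 0
118 0 3 0 0 1 0 1 0 0 1 0 0 0 2 1 0 0 2 41 41 41 41 40 43 41 43 42 41 43 0
126 31 30 32 32 33 31 32 31 30 31 28 30 29 30 31 30 30 28 28 31 29 30 30 28 30 29 30 28 29 33
134 32 31 4 4 5 7 5 7 6 6 5 5 5 5 29 5 6 5 5 5 52 67 72 72 67 7 5 20 27 505
142 33 31 32 31 33 31 33 32 32 32 33 34 32 33 32 31 33 32 53 74 82 85 87 88 89 84 76 32 26 505
150 34 32 9 5 5 86 86 73 52 4 4 5 505 4 69 5 6 46 77 84 90 97 97 95 97 97 89 78 27 37
158 34 31 146 150 149 150 147 133 108 77 6 4 5 6 70 68 5 63 81 89 505 94 93 93 93 94 97 84 28 37
166 36 151 150 149 149 151 149 151 145 111 57 8 7 6 70 67 6 55 80 89 95 94 94 93 92 94 95 83 27 38
174 150 148 150 149 151 149 151 150 150 126 11 10 14 14 70 67 19 17 71 84 91 95 95 93 96 96 85 32 29 40
182 147 150 151 150 149 150 151 150 151 10 6 7 5 6 68 68 6 5 4 5 76 82 86 85 82 77 4 31 30 39
190 39 150 150 149 150 150 150 151 5 6 6 6 5 5 69 67 5 5 4 6 6 4 3 42 75 5 6 32 31 43
198 41 28 31 31 150 148 33 34 34 31 33 33 33 505 31 31 31 32 31 32 33 33 32 32 71 71 32 33 33 43
206 42 31 31 33 33 32 34 32 31 31 30 33 32 32 34 31 33 33 32 33 33 30 32 32 32 32 31 32 35 44
214 42 38 38 37 37 36 38 39 37 38 39 37 38 39 36 38 38 39 37 37 38 38 38 37 39 37 39 38 39 43
222 1 0 0 2 0 0 1 2 0 1 0 0 -1 1 0 0 1 0 1 0 0 0 0 0 0 1 1 -3 1 0
```

View pics/w1c.png

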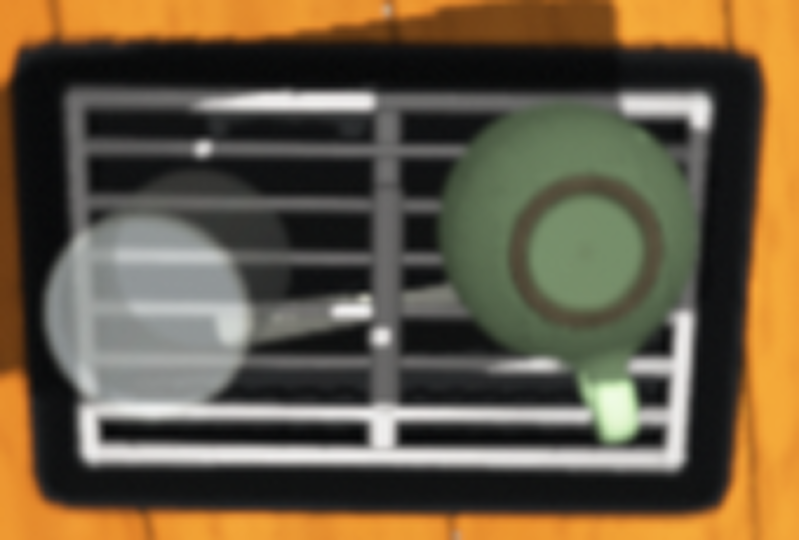

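Run:
```python
from h import *
import pickle
d=pickle.load(open("w1.pkl","rb")); P=cloud(d)[100:230,235:415].reshape(-1,3); C=d["img"][100:230,235:415].reshape(-1,3).astype(int)
x,y,z=P.T
from scipy.optimize import least_squares
def circ(p):
    r=least_squares(lambda a:np.hypot(p[:,0]-a[0],p[:,1]-a[1])-a[2],[*p[:,:2].mean(0),30],loss="soft_l1"); return r.x.round(1)
m=(z>146)&(z<154)&(x<545); print("glass",P[m].mean(0).round(1),cv2.minEnclosingCircle(P[m][:,:2].astype(np.float32)))
green=(C[:,1]>C[:,0]+8)&(x>585)&(z>40)
p=P[green&(z>93)&(z<100)]; print("foot",len(p),p.mean(0).round(1),cv2.minEnclosingCircle(p[:,:2].astype(np.float32)))
# body silhouette: far-side edge points via circle at several heights
for zz in(75,80,84,88): 
    q=P[green&(abs(z-zz)<2)]; q=q[q[:,1]>-12]; print("slice",zz,len(q),circ(q))
q=P[green&(z>55)&(z<80)&(y<-15)]; print("ear",len(q)); print(q[np.argsort(q[:,1])][::max(1,len(q)//14)].round(0).tolist())
m=(z>63)&(z<75)&(x>555)&(x<590); q=P[m]; c=q.mean(0); print("bar",len(q),c.round(1),cv2.minAreaRect(q[:,:2].astype(np.float32)))
m=(C.max(1)<45)&(z>36)&(z<47); print("rim",cv2.minAreaRect(P[m][:,:2].astype(np.float32)))
m=(abs(z-31.5)<2.5)&(C.min(1)>70); print("grille",cv2.minAreaRect(P[m][:,:2].astype(np.float32)))
```

```text
glass [507.6  28.6 150.3] ((506.84326171875, 27.66585350036621), 28.541767120361328)
foot 498 [635.4  24.   94.1] ((635.1202392578125, 22.486188888549805), 26.59553337097168)
slice 75 155 [635.2  22.6  38.1]
slice 80 175 [635.1  22.5  35.5]
slice 84 245 [635.1  22.6  32.9]
slice 88 253 [635.1  22.5  29.9]
ear 165
[[647.0, -48.0, 64.0], [645.0, -45.0, 70.0], [648.0, -42.0, 71.0], [643.0, -39.0, 72.0], [650.0, -37.0, 72.0], [647.0, -34.0, 74.0], [650.0, -32.0, 71.0], [640.0, -30.0, 74.0], [649.0, -28.0, 73.0], [647.0, -26.0, 74.0], [641.0, -23.0, 75.0], [637.0, -21.0, 73.0], [648.0, -19.0, 75.0], [648.0, -18.0, 75.0], [632.0, -16.0, 78.0]]
bar 328 [571.6  11.9  69.8] ((571.6602172851562, 11.37441635131836), (74.24576568603516, 9.596821784973145), 81.77811431884766)
rim ((570.2844848632812, 11.890548706054688), (162.73886108398438, 253.77438354492188), 81.6993408203125)
grille ((567.5010986328125, 8.471275329589844), (138.63592529296875, 230.88739013671875), 82.05451202392578)
```

Call:
apply_moves([
  {"gripper":100,"delta_pos":[1.5,-3.03,-0.5],"dr":[0,0,0]},
  {"gripper":100,"delta_pos":[1.5,-3.03,-0.5],"dr":[0,0,0]},
  {"gripper":100,"delta_pos":[4,0,0],"dr":[0,0,0]},
  {"gripper":100,"delta_pos":[4,0,0],"dr":[0,0,0]},
  {"gripper":100,"delta_pos":[4,0,0],"dr":[0,0,0]},
])

```text
t: 3.07
ee_pos: [506.8, 28.0, 200.6]
orientation: [1.309, 1.141, -1.306]
ft_force: [0.4, -0.6, 0.3]
width: 87.6
```

Call:
apply_moves([
  {"gripper":100,"delta_pos":[4,0,0],"dr":[0,0,0]},
  {"gripper":100,"delta_pos":[4,0,0],"dr":[0,0,0]},
  {"gripper":100,"delta_pos":[2,0,0],"dr":[0,0,0]},
  {"gripper":100,"delta_pos":[0,0,0],"dr":[0,0,0]},
  {"gripper":0,"delta_pos":[0,0,0],"dr":[0,0,0]},
])

```text
t: 3.48
ee_pos: [506.4, 27.8, 100.6]
orientation: [1.308, 1.143, -1.311]
ft_force: [-0.6, 0.6, -0.1]
width: 83.9
```

Call:
apply_moves([
  {"gripper":0,"delta_pos":[0,0,0],"dr":[0,0,0]},
  {"gripper":0,"delta_pos":[0,0,0],"dr":[0,0,0]},
  {"gripper":0,"delta_pos":[0,0,0],"dr":[0,0,0]},
  {"gripper":0,"delta_pos":[0,0,0],"dr":[0,0,0]},
  {"gripper":0,"delta_pos":[0,0,0],"dr":[0,0,0]},
])

```text
t: 3.9
ee_pos: [507.9, 27.9, 102.7]
orientation: [1.312, 1.139, -1.308]
ft_force: [-2.1, 0.6, 8.0]
width: 59.3
```

Run:
```python
from h import *
import pickle
st()
d=pickle.load(open("w1.pkl","rb")); P=cloud(d)[100:230,235:415].reshape(-1,3); C=d["img"][100:230,235:415].reshape(-1,3).astype(int)
x,y,z=P.T
g=(C[:,1]>C[:,0]+8)&(x>585)&(z>50)&(z<80)&(y<-25); q=P[g]
f=np.polyfit(q[:,1],q[:,0],1); print(len(q),f,np.degrees(np.arctan(-f[0])),q.mean(0), np.degrees(np.arctan2(q.mean(0)[0]-635.1,22.5-q.mean(0)[1])))
```

```text
t 3.9 pos [507.9  27.9 102.7] w 59.3 F [-2.1  0.6  8. ]
tool axes(cols)
 [[ 0.002  0.99  -0.138]
 [ 0.    -0.138 -0.99 ]
 [-1.     0.002 -0.   ]]
q [0.03 0.45 1.97 0.   0.72 0.17]
103 [-8.23273704e-02  6.40657081e+02] 4.706397011454564 [643.586829   -35.58656715  72.01267654] 8.31247358306145
```

Call:
apply_moves([
  {"gripper":0,"delta_pos":[-1,0,0],"dr":[0,0,0]},
  {"gripper":0,"delta_pos":[-2,0,0],"dr":[0,0,0]},
  {"gripper":0,"delta_pos":[-3,0,0],"dr":[0,0,0]},
  {"gripper":0,"delta_pos":[-3,0,0],"dr":[0,0,0]},
  {"gripper":0,"delta_pos":[-3,0,0],"dr":[0,0,0]},
])

```text
t: 4.32
ee_pos: [506.5, 27.8, 223.2]
orientation: [1.31, 1.141, -1.311]
ft_force: [0.3, 0.9, -1.7]
width: 58.9
```

Run:
```python
from h import *
st(); d=cam("top"); P=cloud(d)
m=(P[...,2]>180)&0
save(d,"t2.png",(180,110,460,300),2.8)
```

```text
t 4.32 pos [506.5  27.8 223.2] w 58.9 F [ 0.3  0.9 -1.7]
tool axes(cols)
 [[-0.     0.99  -0.138]
 [-0.    -0.138 -0.99 ]
 [-1.    -0.     0.   ]]
q [ 0.03  0.26  1.89 -0.    0.99  0.17]
```

View pics/t2.png

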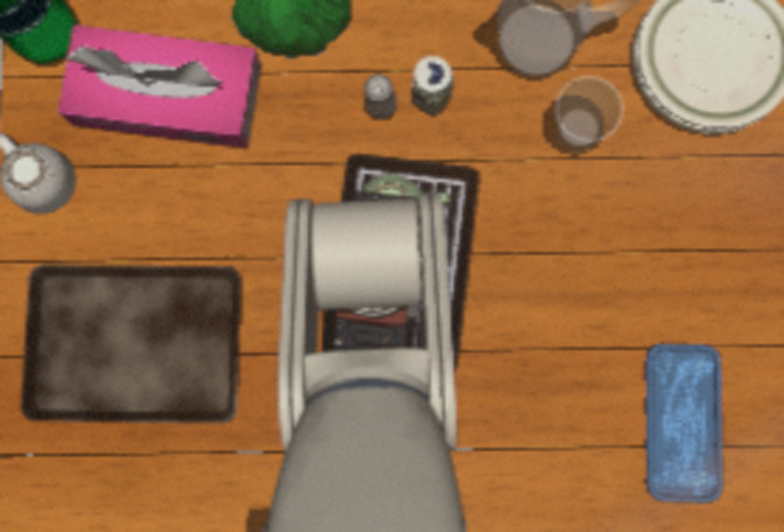

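The picture shows the arm hiding the drainer, with the glass lifted below it. Bystanders and the tray at crop (130,345) are unchanged, and the wrist carries 1.7 N. I take the glass to the far (+y) end of the tray.

Call:
apply_moves([
  {"gripper":0,"delta_pos":[0,-0.4,-2],"dr":[0,0,0]},
  {"gripper":0,"delta_pos":[0,-0.8,-3.6],"dr":[0,0,0]},
  {"gripper":0,"delta_pos":[0,-0.9,-3.9],"dr":[0,0,0]},
  {"gripper":0,"delta_pos":[0,-0.9,-3.9],"dr":[0,0,0]},
  {"gripper":0,"delta_pos":[0,-0.9,-3.9],"dr":[0,0,0]},
])

```text
t: 4.78
ee_pos: [491.8, 206.0, 222.0]
orientation: [1.312, 1.14, -1.31]
ft_force: [-0.0, 0.2, -2.0]
width: 59.2
```

Call:
apply_moves([
  {"gripper":0,"delta_pos":[0,-0.9,-3.9],"dr":[0,0,0]},
  {"gripper":0,"delta_pos":[0,-0.9,-3.9],"dr":[0,0,0]},
  {"gripper":0,"delta_pos":[0,-0.9,-3.9],"dr":[0,0,0]},
  {"gripper":0,"delta_pos":[0,-0.9,-3.9],"dr":[0,0,0]},
  {"gripper":0,"delta_pos":[0,-0.9,-3.9],"dr":[0,0,0]},
])

```text
t: 5.2
ee_pos: [473.9, 405.7, 221.9]
orientation: [1.31, 1.141, -1.31]
ft_force: [1.7, -0.1, -1.2]
width: 59.1
```

Call:
apply_moves([
  {"gripper":0,"delta_pos":[0,-0.4,-1.5],"dr":[0,0,0]},
  {"gripper":0,"delta_pos":[3,0,0],"dr":[0,0,0]},
  {"gripper":0,"delta_pos":[3,0,0],"dr":[0,0,0]},
  {"gripper":0,"delta_pos":[3,0,0],"dr":[0,0,0]},
  {"gripper":0,"delta_pos":[2,0,0],"dr":[0,0,0]},
])

```text
t: 5.62
ee_pos: [471.5, 418.1, 109.0]
orientation: [1.307, 1.141, -1.313]
ft_force: [-0.5, 0.5, -1.6]
width: 59.1
```

Call:
apply_moves([
  {"gripper":0,"delta_pos":[2,0,0],"dr":[0,0,0]},
  {"gripper":0,"delta_pos":[1,0,0],"dr":[0,0,0]},
  {"gripper":0,"delta_pos":[0.5,0,0],"dr":[0,0,0]},
  {"gripper":0,"delta_pos":[0.2,0,0],"dr":[0,0,0]},
  {"gripper":0,"delta_pos":[0,0,0],"dr":[0,0,0]},
])

```text
t: 6.03
ee_pos: [473.1, 419.4, 74.9]
orientation: [1.311, 1.14, -1.31]
ft_force: [-0.3, -0.0, -1.2]
width: 59.0
```

Call:
apply_moves([
  {"gripper":0,"delta_pos":[0.1,0,0],"dr":[0,0,0]},
  {"gripper":0,"delta_pos":[0,0,0],"dr":[0,0,0]},
  {"gripper":0,"delta_pos":[0,0,0],"dr":[0,0,0]},
  {"gripper":0,"delta_pos":[0,0,0],"dr":[0,0,0]},
  {"gripper":0,"delta_pos":[0,0,0],"dr":[0,0,0]},
])

```text
t: 6.45
ee_pos: [473.0, 419.5, 73.9]
orientation: [1.311, 1.141, -1.309]
ft_force: [-0.2, -0.9, 1.8]
width: 59.2
```

Call:
apply_moves([
  {"gripper":0,"delta_pos":[0.1,0,0],"dr":[0,0,0]},
  {"gripper":0,"delta_pos":[0,0,0],"dr":[0,0,0]},
  {"gripper":0,"delta_pos":[0,0,0],"dr":[0,0,0]},
  {"gripper":0,"delta_pos":[0,0,0],"dr":[0,0,0]},
  {"gripper":0,"delta_pos":[0,0,0],"dr":[0,0,0]},
])

```text
t: 6.87
ee_pos: [473.1, 419.7, 73.8]
orientation: [1.312, 1.141, -1.309]
ft_force: [-3.2, -2.5, 9.5]
width: 59.3
```

Call:
apply_moves([
  {"gripper":100,"delta_pos":[0,0,0],"dr":[0,0,0]},
  {"gripper":100,"delta_pos":[0,0,0],"dr":[0,0,0]},
  {"gripper":100,"delta_pos":[0,0,0],"dr":[0,0,0]},
  {"gripper":100,"delta_pos":[0,0,0],"dr":[0,0,0]},
  {"gripper":100,"delta_pos":[0,0,0],"dr":[0,0,0]},
])

```text
t: 7.28
ee_pos: [472.7, 419.2, 72.1]
orientation: [1.31, 1.141, -1.311]
ft_force: [-0.5, -0.1, 0.5]
width: 87.0
```

Call:
apply_moves([
  {"gripper":100,"delta_pos":[-1,0,0],"dr":[0,0,0]},
  {"gripper":100,"delta_pos":[-2.5,0,0],"dr":[0,0,0]},
  {"gripper":100,"delta_pos":[-3.5,0,0],"dr":[0,0,0]},
  {"gripper":100,"delta_pos":[-4,0,0],"dr":[0,0,0]},
  {"gripper":100,"delta_pos":[-4,0,0],"dr":[0,0,0]},
])

```text
t: 7.7
ee_pos: [472.3, 418.9, 224.0]
orientation: [1.309, 1.141, -1.311]
ft_force: [0.7, 0.2, -0.6]
width: 87.8
```

Call:
apply_moves([
  {"gripper":100,"delta_pos":[0,1.815,3.354],"dr":[0,0,0]},
  {"gripper":100,"delta_pos":[0,1.815,3.354],"dr":[0,0,0]},
  {"gripper":100,"delta_pos":[0,1.815,3.354],"dr":[0,0,0]},
  {"gripper":100,"delta_pos":[0,1.815,3.354],"dr":[0,0,0]},
  {"gripper":100,"delta_pos":[0,1.815,3.354],"dr":[0,0,0]},
])

```text
t: 8.12
ee_pos: [539.8, 239.1, 223.3]
orientation: [1.311, 1.14, -1.309]
ft_force: [1.1, 0.1, 0.4]
width: 87.3
```

Call:
apply_moves([
  {"gripper":100,"delta_pos":[0,1.815,3.354],"dr":[0,0,0]},
  {"gripper":100,"delta_pos":[0,1.815,3.354],"dr":[0,0,0]},
  {"gripper":100,"delta_pos":[0,1.815,3.354],"dr":[0,0,0]},
  {"gripper":100,"delta_pos":[0,1.815,3.354],"dr":[0,0,0]},
  {"gripper":100,"delta_pos":[0,1.815,3.354],"dr":[0,0,0]},
])

```text
t: 8.53
ee_pos: [606.6, 60.2, 223.1]
orientation: [1.311, 1.14, -1.31]
ft_force: [0.9, 0.7, -0.5]
width: 87.7
```

Call:
apply_moves([
  {"gripper":40,"delta_pos":[0,1.815,3.354],"dr":[0,0,0]},
  {"gripper":40,"delta_pos":[0,1.815,3.354],"dr":[0,0,0]},
  {"gripper":40,"delta_pos":[0,1.815,3.354],"dr":[0,0,0]},
  {"gripper":40,"delta_pos":[0,0,0],"dr":[-0.1,0,0]},
  {"gripper":40,"delta_pos":[0,0,0],"dr":[-0.1,0,0]},
])

```text
t: 8.95
ee_pos: [646.8, -47.7, 222.8]
orientation: [1.163, 1.238, -1.163]
ft_force: [-0.5, 0.1, 0.1]
width: 58.0
```

Call:
apply_moves([
  {"gripper":40,"delta_pos":[0,0,0],"dr":[-0.09,0,0]},
  {"gripper":40,"delta_pos":[0,0,0],"dr":[0,0,0]},
  {"gripper":40,"delta_pos":[0,0,0],"dr":[0,0,0]},
  {"gripper":40,"delta_pos":[0,0,0],"dr":[0,0,0]},
  {"gripper":40,"delta_pos":[0,0,0],"dr":[0,0,0]},
])

```text
t: 9.37
ee_pos: [646.3, -44.9, 222.6]
orientation: [1.098, 1.276, -1.098]
ft_force: [0.1, -0.1, -0.3]
width: 35.1
```

Run:
```python
from h import *
import pickle
st()
d=cam("wrist"); save(d,"w2.png",(120,0,520,300),2); P=cloud(d).reshape(-1,3); C=d["img"].reshape(-1,3).astype(int)
x,y,z=P.T
g=(C[:,1]>C[:,0]+8)&(C[:,1]>C[:,2]+3)&(x>580)&(x<700)&(y<80)&(y>-70)&(z>40)&(z<110)
p=P[g&(z>92)]; print("foot",len(p),cv2.minEnclosingCircle(p[:,:2].astype(np.float32)))
for a in range(-60,-15,5):
    q=P[g&(y>=a)&(y<a+5)&(z>55)&(z<82)]
    if len(q)>3: print(a,len(q),q.min(0).round(1),q.max(0).round(1),q.mean(0).round(1))
```

```text
t 9.37 pos [646.3 -44.9 222.6] w 35.1 F [ 0.1 -0.1 -0.3]
tool axes(cols)
 [[ 0.     0.989  0.15 ]
 [-0.     0.15  -0.989]
 [-1.     0.     0.   ]]
q [-0.09  0.46  1.58 -0.    1.09 -0.24]
foot 1205 ((635.3263549804688, 22.948286056518555), 27.58888816833496)
-50 21 [639.6 -48.4  63. ] [651.1 -45.1  68.9] [645.2 -46.5  66. ]
-45 42 [638.9 -44.9  66.4] [651.3 -40.   72.6] [644.9 -42.2  70.2]
-40 48 [638.2 -39.8  67.8] [651.2 -35.   74.4] [644.5 -37.4  72.3]
-35 52 [637.6 -35.   70.9] [650.3 -30.1  75.5] [644.1 -32.5  73.6]
-30 56 [635.7 -29.8  71.6] [649.6 -25.1  76.5] [642.6 -27.4  74.2]
-25 60 [634.  -24.9  71.7] [648.9 -20.   76.7] [641.8 -22.4  74.9]
-20 93 [619.5 -20.   63.5] [651.8 -15.   79.2] [638.1 -17.2  75.4]
```

View pics/w2.png

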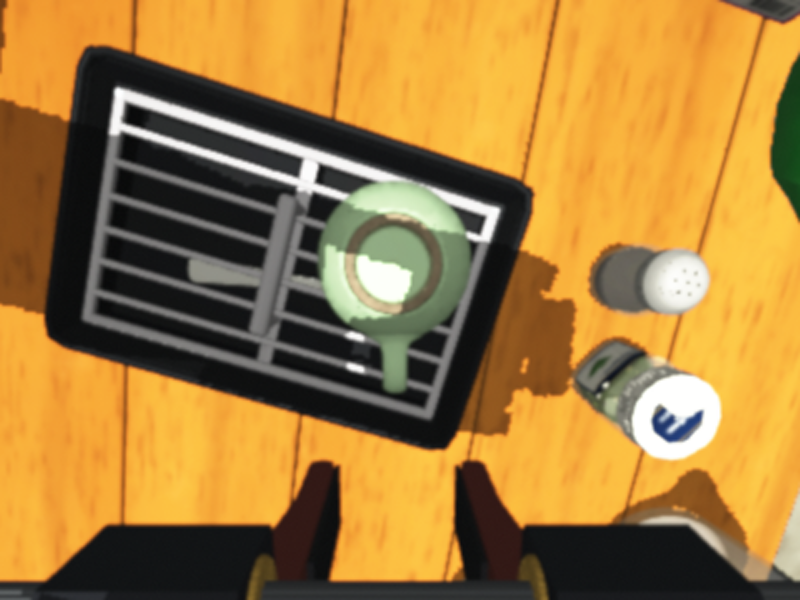

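The picture shows the ear at crop (395,365), square to the jaws. The spoon's handle end is at (215,270), and its bowl is under the cup. The glass is off the grille. I descend on the ear.

Call:
apply_moves([
  {"gripper":40,"delta_pos":[3.8,-0.13,-0.06],"dr":[0,0,0]},
  {"gripper":40,"delta_pos":[3.8,0,0],"dr":[0,0,0]},
  {"gripper":40,"delta_pos":[3.8,0,0],"dr":[0,0,0]},
  {"gripper":40,"delta_pos":[3.8,0,0],"dr":[0,0,0]},
  {"gripper":40,"delta_pos":[1.5,0,0],"dr":[0,0,0]},
])

```text
t: 9.83
ee_pos: [641.8, -44.3, 50.5]
orientation: [1.095, 1.283, -1.101]
ft_force: [-1.4, -0.9, -0.5]
width: 35.4
```

Call:
apply_moves([
  {"gripper":40,"delta_pos":[0.6,0,0],"dr":[0,0,0]},
  {"gripper":40,"delta_pos":[0,0,0],"dr":[0,0,0]},
  {"gripper":0,"delta_pos":[0,0,0],"dr":[0,0,0]},
  {"gripper":0,"delta_pos":[0,0,0],"dr":[0,0,0]},
  {"gripper":0,"delta_pos":[0,0,0],"dr":[0,0,0]},
])

```text
t: 10.25
ee_pos: [646.5, -44.9, 51.6]
orientation: [1.098, 1.274, -1.095]
ft_force: [0.2, 0.1, -0.3]
width: 18.5
```

Call:
apply_moves([
  {"gripper":0,"delta_pos":[0,0,0],"dr":[0,0,0]},
  {"gripper":0,"delta_pos":[0,0,0],"dr":[0,0,0]},
  {"gripper":0,"delta_pos":[0,0,0],"dr":[0,0,0]},
  {"gripper":0,"delta_pos":[0,0,0],"dr":[0,0,0]},
  {"gripper":0,"delta_pos":[0,0,0],"dr":[0,0,0]},
])

```text
t: 10.67
ee_pos: [646.0, -45.0, 50.7]
orientation: [1.098, 1.275, -1.095]
ft_force: [-0.9, -1.7, 6.9]
width: 12.5
```

Call:
apply_moves([
  {"gripper":0,"delta_pos":[-0.5,0,0],"dr":[0,0,0]},
  {"gripper":0,"delta_pos":[-1.5,0,0],"dr":[0,0,0]},
  {"gripper":0,"delta_pos":[-3,0,0],"dr":[0,0,0]},
  {"gripper":0,"delta_pos":[-3,0,0],"dr":[0,0,0]},
  {"gripper":0,"delta_pos":[-3.5,0,0],"dr":[0,0,0]},
])

```text
t: 11.08
ee_pos: [643.6, -44.6, 165.1]
orientation: [1.096, 1.279, -1.099]
ft_force: [0.3, 1.0, -1.1]
width: 12.6
```

Run:
```python
from h import *
st(); d=cam("wrist"); P=cloud(d).reshape(-1,3); C=d["img"].reshape(-1,3).astype(int)
x,y,z=P.T
g=(C[:,1]>C[:,0]+8)&(C[:,1]>C[:,2]+3)&(x>580)&(x<700)&(y<80)&(y>-30)&(z>120)&(z<260)
p=P[g]; print(len(p),np.percentile(z[g],[1,50,99])); f=p[p[:,2]>np.percentile(z[g],90)-4]
print(f.mean(0), np.linalg.lstsq(np.c_[f[:,:2]-f[:,:2].mean(0),np.ones(len(f))],f[:,2],rcond=None)[0])
```

```text
t 11.08 pos [643.6 -44.6 165.1] w 12.6 F [ 0.3  1.  -1.1]
tool axes(cols)
 [[-0.003  0.989  0.151]
 [ 0.     0.151 -0.989]
 [-1.    -0.003 -0.001]]
q [-0.09  0.53  1.63 -0.    0.99 -0.24]
18405 [187.63361693 205.03641626 208.85804957]
[632.74600092  23.97792589 206.91163843] [-2.31851441e-03 -3.63770331e-03  2.06911638e+02]
```

Call:
apply_moves([
  {"gripper":0,"delta_pos":[0,-0.6,-1.7],"dr":[0,0,0]},
  {"gripper":0,"delta_pos":[0,-1.1,-3.2],"dr":[0,0,0]},
  {"gripper":0,"delta_pos":[0,-1.25,-3.57],"dr":[0,0,0]},
  {"gripper":0,"delta_pos":[0,-1.25,-3.57],"dr":[0,0,0]},
  {"gripper":0,"delta_pos":[0,-1.25,-3.57],"dr":[0,0,0]},
])

```text
t: 11.55
ee_pos: [565.4, 102.6, 164.2]
orientation: [1.097, 1.278, -1.098]
ft_force: [0.3, 0.2, -1.6]
width: 12.2
```

Call:
apply_moves([
  {"gripper":0,"delta_pos":[0,-1.25,-3.57],"dr":[0,0,0]},
  {"gripper":0,"delta_pos":[0,-1.25,-3.57],"dr":[0,0,0]},
  {"gripper":0,"delta_pos":[0,-1.25,-3.57],"dr":[0,0,0]},
  {"gripper":0,"delta_pos":[0,-1.1,-3.2],"dr":[0,0,0]},
  {"gripper":0,"delta_pos":[0,-0.9,-2.6],"dr":[0,0,0]},
])

```text
t: 11.97
ee_pos: [483.1, 257.7, 164.3]
orientation: [1.095, 1.278, -1.097]
ft_force: [-0.4, 0.1, -1.6]
width: 12.4
```

Call:
apply_moves([
  {"gripper":0,"delta_pos":[0,0,0],"dr":[0,0,0]},
  {"gripper":0,"delta_pos":[3,0,0],"dr":[0,0,0]},
  {"gripper":0,"delta_pos":[3.5,0,0],"dr":[0,0,0]},
  {"gripper":0,"delta_pos":[3.5,0,0],"dr":[0,0,0]},
  {"gripper":0,"delta_pos":[2,0,0],"dr":[0,0,0]},
])

```text
t: 12.38
ee_pos: [483.6, 254.7, 41.5]
orientation: [1.094, 1.279, -1.1]
ft_force: [-0.5, -0.2, -0.9]
width: 12.2
```

Call:
apply_moves([
  {"gripper":0,"delta_pos":[1.5,0,0],"dr":[0,0,0]},
  {"gripper":0,"delta_pos":[0.5,0,0],"dr":[0,0,0]},
  {"gripper":0,"delta_pos":[0.2,0,0],"dr":[0,0,0]},
  {"gripper":0,"delta_pos":[0,0,0],"dr":[0,0,0]},
  {"gripper":0,"delta_pos":[0,0,0],"dr":[0,0,0]},
])

```text
t: 12.8
ee_pos: [486.0, 255.8, 23.0]
orientation: [1.097, 1.277, -1.096]
ft_force: [0.5, 0.6, -1.8]
width: 12.4
```

Call:
apply_moves([
  {"gripper":0,"delta_pos":[0.1,0,0],"dr":[0,0,0]},
  {"gripper":0,"delta_pos":[0,0,0],"dr":[0,0,0]},
  {"gripper":0,"delta_pos":[0,0,0],"dr":[0,0,0]},
  {"gripper":0,"delta_pos":[0,0,0],"dr":[0,0,0]},
  {"gripper":0,"delta_pos":[0,0,0],"dr":[0,0,0]},
])

```text
t: 13.22
ee_pos: [486.1, 255.9, 21.8]
orientation: [1.097, 1.277, -1.096]
ft_force: [-0.9, -2.6, 5.0]
width: 12.3
```

Call:
apply_moves([
  {"gripper":0,"delta_pos":[0.1,0,0],"dr":[0,0,0]},
  {"gripper":0,"delta_pos":[0,0,0],"dr":[0,0,0]},
  {"gripper":0,"delta_pos":[0,0,0],"dr":[0,0,0]},
  {"gripper":0,"delta_pos":[0,0,0],"dr":[0,0,0]},
  {"gripper":0,"delta_pos":[0,0,0],"dr":[0,0,0]},
])

```text
t: 13.63
ee_pos: [486.0, 255.9, 21.0]
orientation: [1.097, 1.277, -1.096]
ft_force: [-1.6, -3.4, 10.3]
width: 12.5
```

Call:
apply_moves([
  {"gripper":40,"delta_pos":[0,0,0],"dr":[0,0,0]},
  {"gripper":40,"delta_pos":[0,0,0],"dr":[0,0,0]},
  {"gripper":40,"delta_pos":[0,0,0],"dr":[0,0,0]},
  {"gripper":40,"delta_pos":[0,0,0],"dr":[0,0,0]},
  {"gripper":40,"delta_pos":[-1,0,0],"dr":[0,0,0]},
])

```text
t: 14.05
ee_pos: [484.5, 255.4, 29.0]
orientation: [1.094, 1.278, -1.099]
ft_force: [-0.3, -0.6, 0.6]
width: 35.0
```

Call:
apply_moves([
  {"gripper":40,"delta_pos":[-2,0,0],"dr":[0,0,0]},
  {"gripper":40,"delta_pos":[-4,0,0],"dr":[0,0,0]},
  {"gripper":40,"delta_pos":[-4,0,0],"dr":[0,0,0]},
  {"gripper":40,"delta_pos":[-4,0,0],"dr":[0,0,0]},
  {"gripper":40,"delta_pos":[0,0.69,3.64],"dr":[0,0,0]},
])

```text
t: 14.47
ee_pos: [501.3, 226.1, 178.4]
orientation: [1.103, 1.274, -1.082]
ft_force: [1.9, 0.9, -0.0]
width: 34.8
```

Call:
apply_moves([
  {"gripper":40,"delta_pos":[0,0.69,3.64],"dr":[0,0,0]},
  {"gripper":40,"delta_pos":[0,0.69,3.64],"dr":[0,0,0]},
  {"gripper":40,"delta_pos":[0,0.69,3.64],"dr":[0,0,0]},
  {"gripper":40,"delta_pos":[0,0.69,3.64],"dr":[0,0,0]},
  {"gripper":40,"delta_pos":[0,0.69,3.64],"dr":[0,0,0]},
])

```text
t: 14.88
ee_pos: [559.8, 44.6, 171.1]
orientation: [1.097, 1.277, -1.096]
ft_force: [0.4, 0.4, -0.1]
width: 35.3
```

Call:
apply_moves([
  {"gripper":40,"delta_pos":[0,0.69,3.64],"dr":[0,0,0]},
  {"gripper":40,"delta_pos":[0,0,0],"dr":[0.1,0,0]},
  {"gripper":40,"delta_pos":[0,0,0],"dr":[0.1,0,0]},
  {"gripper":40,"delta_pos":[0,0,0],"dr":[0.094,0,0]},
  {"gripper":40,"delta_pos":[0,0,0],"dr":[0,0,0]},
])

```text
t: 15.3
ee_pos: [571.9, 10.9, 170.8]
orientation: [1.316, 1.136, -1.316]
ft_force: [0.2, 0.3, -0.4]
width: 35.2
```

Run:
```python
from h import *
import pickle
o,Rm=st()
print("yaw",np.degrees(np.arctan2(Rm[1,1],Rm[0,1])))
d=cam("wrist"); pickle.dump(d,open("w3.pkl","wb")); save(d,"w3.png"); Q=cloud(d); P=Q.reshape(-1,3); C=d["img"].reshape(-1,3).astype(int)
x,y,z=P.T
m=(z>64)&(z<76)&(x>555)&(x<590)&(y>-50)&(y<70); q=P[m]
print("bar",len(q),q.mean(0).round(1),cv2.minAreaRect(q[:,:2].astype(np.float32)))
m=(abs(z-32)<3)&(C.min(1)>70)&(abs(x-570)<140)&(abs(y-11)<95); print("grille",cv2.minAreaRect(P[m][:,:2].astype(np.float32)))
g=(C[:,1]>C[:,0]+8)&(C[:,1]>C[:,2]+3)&(x>420)&(x<540)&(y<400)&(y>280)&(z>40)&(z<110)
if g.sum()>50: print("cup tray",g.sum(),P[g].mean(0))
d=cam("top"); pickle.dump(d,open("t3.pkl","wb")); save(d,"t3.png",(180,160,300,280),5)
```

```text
t 15.3 pos [571.9  10.9 170.8] w 35.2 F [ 0.2  0.3 -0.4]
tool axes(cols)
 [[ 0.     0.989 -0.146]
 [ 0.    -0.146 -0.989]
 [-1.     0.    -0.   ]]
q [-0.    0.42  1.79  0.    0.93  0.14]
yaw -8.394183753356751
bar 786 [571.5  13.1  70.2] ((570.8895874023438, 11.047828674316406), (75.12654876708984, 9.461320877075195), 81.7803726196289)
grille ((570.968994140625, 9.424919128417969), (136.46043395996094, 223.95193481445312), 82.1827621459961)
```

View pics/w3.png

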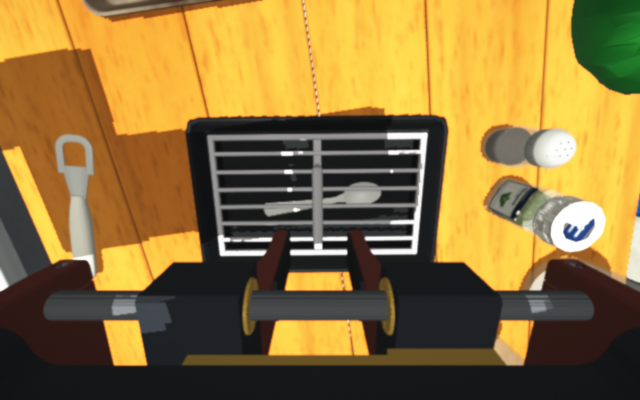

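View pics/t3.png

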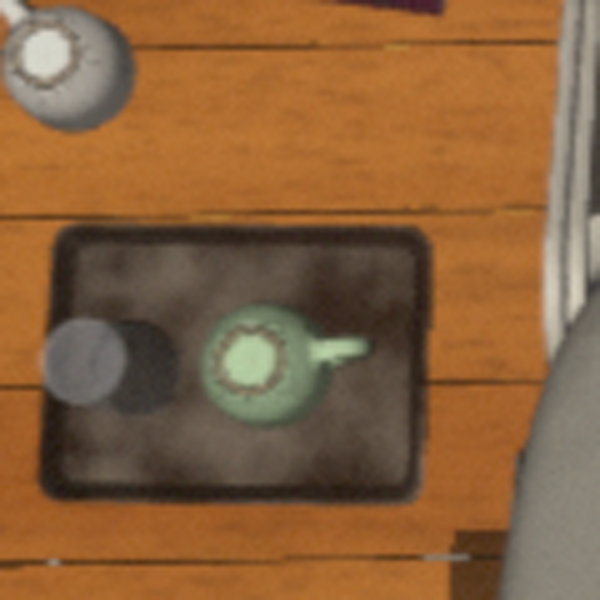

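The grille now shows only the spoon below it, with the bowl at (360,193) and the handle end at (268,210). Glass and cup both stand on the tray, at crop (90,360) and (260,360). I grip the grille handle.

Call:
apply_moves([
  {"gripper":40,"delta_pos":[3.5,-0.05,0],"dr":[0,0,0]},
  {"gripper":40,"delta_pos":[3.5,0,0],"dr":[0,0,0]},
  {"gripper":40,"delta_pos":[3,0,0],"dr":[0,0,0]},
  {"gripper":40,"delta_pos":[1.3,0,0],"dr":[0,0,0]},
  {"gripper":40,"delta_pos":[0.5,0,0],"dr":[0,0,0]},
])

```text
t: 15.82
ee_pos: [569.8, 11.6, 50.2]
orientation: [1.31, 1.142, -1.315]
ft_force: [1.1, 0.1, 0.6]
width: 35.1
```

Call:
apply_moves([
  {"gripper":40,"delta_pos":[0,0,0],"dr":[0,0,0]},
  {"gripper":0,"delta_pos":[0,0,0],"dr":[0,0,0]},
  {"gripper":0,"delta_pos":[0,0,0],"dr":[0,0,0]},
  {"gripper":0,"delta_pos":[0,0,0],"dr":[0,0,0]},
  {"gripper":0,"delta_pos":[0,0,0],"dr":[0,0,0]},
])

```text
t: 16.23
ee_pos: [572.2, 11.4, 53.6]
orientation: [1.314, 1.137, -1.312]
ft_force: [-0.9, -0.1, 2.2]
width: 11.7
```

Call:
apply_moves([
  {"gripper":0,"delta_pos":[0,0,0],"dr":[0,0,0]},
  {"gripper":0,"delta_pos":[0,0,0],"dr":[0,0,0]},
  {"gripper":0,"delta_pos":[0,0,0],"dr":[0,0,0]},
  {"gripper":0,"delta_pos":[0,0,0],"dr":[0,0,0]},
  {"gripper":0,"delta_pos":[0,0,0],"dr":[0,0,0]},
])

```text
t: 16.65
ee_pos: [571.9, 11.4, 53.4]
orientation: [1.314, 1.138, -1.312]
ft_force: [-2.4, 0.2, 7.2]
width: 9.8
```

Call:
apply_moves([
  {"gripper":0,"delta_pos":[-0.5,0,0],"dr":[0,0,0]},
  {"gripper":0,"delta_pos":[-1,0,0],"dr":[0,0,0]},
  {"gripper":0,"delta_pos":[-2,0,0],"dr":[0,0,0]},
  {"gripper":0,"delta_pos":[-2,0,0],"dr":[0,0,0]},
  {"gripper":0,"delta_pos":[-2,0,0],"dr":[0,0,0]},
])

```text
t: 17.07
ee_pos: [570.9, 11.4, 128.3]
orientation: [1.313, 1.139, -1.314]
ft_force: [0.6, 0.1, -3.9]
width: 10.0
```

Call:
apply_moves([
  {"gripper":0,"delta_pos":[0,-0.2,2],"dr":[0,0,0]},
  {"gripper":0,"delta_pos":[0,-0.4,3.5],"dr":[0,0,0]},
  {"gripper":0,"delta_pos":[0,-0.4,3.7],"dr":[0,0,0]},
  {"gripper":0,"delta_pos":[0,-0.4,3.7],"dr":[0,0,0]},
  {"gripper":0,"delta_pos":[0,-0.4,3.7],"dr":[0,0,0]},
])

```text
t: 17.48
ee_pos: [529.3, -151.6, 128.0]
orientation: [1.313, 1.139, -1.313]
ft_force: [0.6, -0.6, -3.8]
width: 9.4
```

Call:
apply_moves([
  {"gripper":0,"delta_pos":[0,-0.4,2.5],"dr":[0,0,0]},
  {"gripper":0,"delta_pos":[0,0,1],"dr":[0,0,0]},
  {"gripper":0,"delta_pos":[0,0,0],"dr":[0,0,0]},
  {"gripper":0,"delta_pos":[2,0,0],"dr":[0,0,0]},
  {"gripper":0,"delta_pos":[2.5,0,0],"dr":[0,0,0]},
])

```text
t: 17.9
ee_pos: [523.2, -184.5, 84.0]
orientation: [1.315, 1.134, -1.31]
ft_force: [0.2, 0.3, -4.3]
width: 10.1
```

Call:
apply_moves([
  {"gripper":0,"delta_pos":[2.5,0,0],"dr":[0,0,0]},
  {"gripper":0,"delta_pos":[1.5,0,0],"dr":[0,0,0]},
  {"gripper":0,"delta_pos":[1,0,0],"dr":[0,0,0]},
  {"gripper":0,"delta_pos":[0.3,0,0],"dr":[0,0,0]},
  {"gripper":0,"delta_pos":[0.1,0,0],"dr":[0,0,0]},
])

```text
t: 18.32
ee_pos: [521.3, -183.7, 28.1]
orientation: [1.313, 1.14, -1.313]
ft_force: [0.6, -0.4, -3.8]
width: 9.8
```

Call:
apply_moves([
  {"gripper":0,"delta_pos":[0.1,0,0],"dr":[0,0,0]},
  {"gripper":0,"delta_pos":[0,0,0],"dr":[0,0,0]},
  {"gripper":0,"delta_pos":[0,0,0],"dr":[0,0,0]},
  {"gripper":0,"delta_pos":[0,0,0],"dr":[0,0,0]},
  {"gripper":0,"delta_pos":[0,0,0],"dr":[0,0,0]},
])

```text
t: 18.73
ee_pos: [521.4, -184.6, 27.9]
orientation: [1.314, 1.137, -1.313]
ft_force: [0.2, -0.2, -3.0]
width: 9.7
```

Call:
apply_moves([
  {"gripper":0,"delta_pos":[0.1,0,0],"dr":[0,0,0]},
  {"gripper":0,"delta_pos":[0,0,0],"dr":[0,0,0]},
  {"gripper":0,"delta_pos":[0,0,0],"dr":[0,0,0]},
  {"gripper":0,"delta_pos":[0,0,0],"dr":[0,0,0]},
  {"gripper":0,"delta_pos":[0,0,0],"dr":[0,0,0]},
])

```text
t: 19.15
ee_pos: [521.5, -184.7, 27.4]
orientation: [1.314, 1.138, -1.313]
ft_force: [-3.1, 1.4, 6.8]
width: 10.2
```

Call:
apply_moves([
  {"gripper":40,"delta_pos":[0,0,0],"dr":[0,0,0]},
  {"gripper":40,"delta_pos":[0,0,0],"dr":[0,0,0]},
  {"gripper":40,"delta_pos":[0,0,0],"dr":[0,0,0]},
  {"gripper":40,"delta_pos":[0,0,0],"dr":[0,0,0]},
  {"gripper":40,"delta_pos":[-1,0,0],"dr":[0,0,0]},
])

```text
t: 19.57
ee_pos: [520.0, -184.1, 35.2]
orientation: [1.313, 1.141, -1.315]
ft_force: [-0.9, 0.6, -0.2]
width: 34.9
```

Call:
apply_moves([
  {"gripper":40,"delta_pos":[-3,0,0],"dr":[0,0,0]},
  {"gripper":40,"delta_pos":[-4,0,0],"dr":[0,0,0]},
  {"gripper":40,"delta_pos":[-4,0,0],"dr":[0,0,0]},
  {"gripper":40,"delta_pos":[-4,0,0],"dr":[0,0,0]},
  {"gripper":40,"delta_pos":[-2,0,0],"dr":[0,0,0]},
])

```text
t: 19.98
ee_pos: [522.8, -185.1, 211.8]
orientation: [1.315, 1.133, -1.309]
ft_force: [1.6, -0.3, 0.2]
width: 35.1
```

Run:
```python
from h import *
import pickle
d=pickle.load(open("w3.pkl","rb"))
a=atz(d,265,212,9); b=atz(d,382,187,12); print(a,b,np.degrees(np.arctan2(*(b-a)[1::-1])),np.linalg.norm(b-a),(a+b)/2)
```

```text
[506.48557059  -3.7885504    9.        ] [644.84351292   6.75756422  12.        ] 4.358851265558561 138.79171711363202 [575.66454175   1.48450691  10.5       ]
```

Call:
apply_moves([
  {"gripper":50,"delta_pos":[0,0.66,-3.87],"dr":[0,0,0]},
  {"gripper":50,"delta_pos":[0,0.66,-3.87],"dr":[0,0,0]},
  {"gripper":50,"delta_pos":[0,0.66,-3.87],"dr":[0,0,0]},
  {"gripper":50,"delta_pos":[0,0.66,-3.87],"dr":[0,0,0]},
  {"gripper":50,"delta_pos":[0,0.66,-3.87],"dr":[0,0,0]},
])

```text
t: 20.4
ee_pos: [581.4, 4.1, 207.3]
orientation: [1.314, 1.138, -1.313]
ft_force: [0.6, -0.1, -0.6]
width: 43.6
```

Call:
apply_moves([
  {"gripper":50,"delta_pos":[0,0,0],"dr":[0.1123,0,0]},
  {"gripper":50,"delta_pos":[0,0,0],"dr":[0.1123,0,0]},
  {"gripper":50,"delta_pos":[0,0,0],"dr":[0.1123,0,0]},
  {"gripper":50,"delta_pos":[0,0,0],"dr":[0.1123,0,0]},
  {"gripper":50,"delta_pos":[0,0,0],"dr":[0.1123,0,0]},
])

```text
t: 20.82
ee_pos: [581.1, 2.6, 206.9]
orientation: [1.71, 0.786, -1.709]
ft_force: [-0.2, -0.1, -0.4]
width: 43.7
```

Call:
apply_moves([
  {"gripper":50,"delta_pos":[0,0,0],"dr":[0.1123,0,0]},
  {"gripper":50,"delta_pos":[0,0,0],"dr":[0.1123,0,0]},
  {"gripper":50,"delta_pos":[0,0,0],"dr":[0.1123,0,0]},
  {"gripper":50,"delta_pos":[0,0,0],"dr":[0.1123,0,0]},
  {"gripper":50,"delta_pos":[0,0,0],"dr":[0.1123,0,0]},
])

```text
t: 21.23
ee_pos: [581.1, 2.4, 206.9]
orientation: [2.06, 0.311, -2.06]
ft_force: [-0.7, -0.0, 0.7]
width: 44.0
```

Call:
apply_moves([
  {"gripper":50,"delta_pos":[0,0,0],"dr":[0.1123,0,0]},
  {"gripper":50,"delta_pos":[0,0,0],"dr":[0.1123,0,0]},
  {"gripper":50,"delta_pos":[0,0,0],"dr":[0,0,0]},
  {"gripper":50,"delta_pos":[0,0,0],"dr":[0,0,0]},
  {"gripper":50,"delta_pos":[0,0,0],"dr":[0,0,0]},
])

```text
t: 21.65
ee_pos: [581.2, 2.4, 206.6]
orientation: [2.179, 0.092, -2.178]
ft_force: [-0.5, 0.4, -0.2]
width: 44.1
```

Run:
```python
from h import *
import pickle
o,Rm=st()
print("yaw",np.degrees(np.arctan2(Rm[1,1],Rm[0,1])))
d=cam("wrist"); pickle.dump(d,open("w4.pkl","wb")); P=cloud(d).reshape(-1,3)
x,y,z=P.T; C=d["img"].astype(int)
save(d,"w4.png")
m=((abs(x-575)<95)&(abs(y-8)<52)).reshape(400,640)&(C.min(-1)>70)
n,l,s,_=cv2.connectedComponentsWithStats(m.astype(np.uint8)); k=1+np.argmax(s[1:,4]); print(s[k])
v,u=np.nonzero(l==k); pts=np.array([atz(d,a,b,10)[:2] for a,b in zip(u,v)],np.float32); print(cv2.minAreaRect(pts),pts.mean(0))
i=np.argsort(pts[:,0]); 
r=cv2.minAreaRect(pts)
vx,vy,x0,y0=cv2.fitLine(pts,cv2.DIST_L2,0,.01,.01).ravel(); print(np.degrees(np.arctan2(vy,vx)))
for a in range(500,660,10):
    q=pts[(pts[:,0]>=a)&(pts[:,0]<a+10)]
    if len(q): print(a+5,q[:,1].min().round(1),q[:,1].max().round(1))
```

```text
t 21.65 pos [581.2   2.4 206.6] w 44.1 F [-0.5  0.4 -0.2]
tool axes(cols)
 [[ 0.     0.084 -0.996]
 [-0.    -0.996 -0.084]
 [-1.     0.    -0.   ]]
q [-0.02  0.39  1.75 -0.    1.    1.47]
yaw -85.1877482732531
[ 310  137   24  104 1386]
((574.4149169921875, -1.2726936340332031), (134.92784118652344, 28.553442001342773), 4.352972030639648) [584.57117     1.0509089]
1.8586292
505 -8.1 6.7
515 -9.3 7.3
525 -8.4 6.8
535 -7.6 6.4
545 -7.8 7.2
555 -7.1 7.3
565 -6.2 6.9
575 -5.3 6.5
585 -3.1 5.3
595 -4.0 7.4
605 -10.7 14.4
615 -12.3 16.4
625 -11.9 16.7
635 -9.8 13.9
645 -2.7 8.4
```

View pics/w4.png

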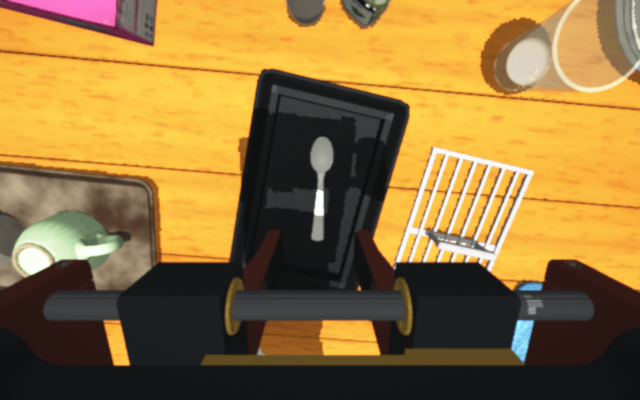

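The wrist picture shows the bare spoon with its bowl at (322,155) and handle end at (317,235). The grille is parked flat at (465,210), and the cup is on the tray at left. The spoon's yaw is about +1.9°, so I align to it and descend.

Call:
apply_moves([
  {"gripper":50,"delta_pos":[0,0.14,-0.07],"dr":[0.05,0,0]},
  {"gripper":50,"delta_pos":[3.6,0,0],"dr":[0,0,0]},
  {"gripper":50,"delta_pos":[3.6,0,0],"dr":[0,0,0]},
  {"gripper":50,"delta_pos":[3.6,0,0],"dr":[0,0,0]},
  {"gripper":50,"delta_pos":[3.6,0,0],"dr":[0,0,0]},
])

```text
t: 22.12
ee_pos: [582.3, 1.0, 61.3]
orientation: [2.206, 0.036, -2.203]
ft_force: [0.4, 0.0, -0.3]
width: 44.1
```

Call:
apply_moves([
  {"gripper":50,"delta_pos":[2,0,0],"dr":[0,0,0]},
  {"gripper":50,"delta_pos":[1,0,0],"dr":[0,0,0]},
  {"gripper":50,"delta_pos":[0.5,0,0],"dr":[0,0,0]},
  {"gripper":50,"delta_pos":[0,0,0],"dr":[0,0,0]},
  {"gripper":50,"delta_pos":[0,0,0],"dr":[0,0,0]},
])

```text
t: 22.53
ee_pos: [583.0, 1.0, 28.4]
orientation: [2.208, 0.034, -2.204]
ft_force: [-0.5, 0.4, -0.4]
width: 44.0
```

Run:
```python
from h import *
o,Rm=st(); print("yaw",np.degrees(np.arctan2(Rm[1,1],Rm[0,1])))
```

```text
t 22.53 pos [583.    1.   28.4] w 44.0 F [-0.5  0.4 -0.4]
tool axes(cols)
 [[ 0.002  0.031 -1.   ]
 [-0.    -1.    -0.031]
 [-1.     0.    -0.002]]
q [-0.02  0.66  1.82 -0.    0.67  1.52]
yaw -88.20551486976434
```

Down the last 14 mm slowly, to fingertips about 1.5 mm above the tray's floor.

Call:
apply_moves([
  {"gripper":50,"delta_pos":[0.6,0,0],"dr":[0,0,0]},
  {"gripper":50,"delta_pos":[0.4,0,0],"dr":[0,0,0]},
  {"gripper":50,"delta_pos":[0.2,0,0],"dr":[0,0,0]},
  {"gripper":50,"delta_pos":[0.1,0,0],"dr":[0,0,0]},
  {"gripper":50,"delta_pos":[0,0,0],"dr":[0,0,0]},
])

```text
t: 22.95
ee_pos: [582.0, 1.0, 14.2]
orientation: [2.206, 0.034, -2.206]
ft_force: [0.1, 0.4, -0.2]
width: 44.0
```

Call:
apply_moves([
  {"gripper":50,"delta_pos":[0.05,0,0],"dr":[0,0,0]},
  {"gripper":0,"delta_pos":[0,0,0],"dr":[0,0,0]},
  {"gripper":0,"delta_pos":[0,0,0],"dr":[0,0,0]},
  {"gripper":0,"delta_pos":[0,0,0],"dr":[0,0,0]},
  {"gripper":0,"delta_pos":[0,0,0],"dr":[0,0,0]},
])

```text
t: 23.37
ee_pos: [582.1, 1.0, 13.9]
orientation: [2.206, 0.034, -2.206]
ft_force: [-0.6, 0.0, 0.2]
width: 22.6
```

Call:
apply_moves([
  {"gripper":0,"delta_pos":[0,0,0],"dr":[0,0,0]},
  {"gripper":0,"delta_pos":[0,0,0],"dr":[0,0,0]},
  {"gripper":0,"delta_pos":[0,0,0],"dr":[0,0,0]},
  {"gripper":0,"delta_pos":[0,0,0],"dr":[0,0,0]},
  {"gripper":0,"delta_pos":[0,0,0],"dr":[0,0,0]},
])

```text
t: 23.78
ee_pos: [582.1, 1.1, 13.8]
orientation: [2.206, 0.034, -2.206]
ft_force: [0.1, 0.4, 1.0]
width: 22.6
```

Call:
apply_moves([
  {"gripper":0,"delta_pos":[-0.5,0,0],"dr":[0,0,0]},
  {"gripper":0,"delta_pos":[-1.5,0,0],"dr":[0,0,0]},
  {"gripper":0,"delta_pos":[-3,0,0],"dr":[0,0,0]},
  {"gripper":0,"delta_pos":[-3,0,0],"dr":[0,0,0]},
  {"gripper":0,"delta_pos":[-4,0,0],"dr":[0,0,0]},
])

```text
t: 24.2
ee_pos: [580.3, 1.1, 133.4]
orientation: [2.201, 0.034, -2.211]
ft_force: [0.7, 0.9, -0.3]
width: 22.4
```

Run:
```python
from h import *
import pickle
st(); d=cam("wrist"); save(d,"w5.png")
d=pickle.load(open("top0.pkl","rb"));P=cloud(d); C=d["img"].astype(int)
m=(C[...,2]>C[...,0]+15)&(C[...,2]>60)&(P[...,0]<520)&(P[...,0]>250)&(P[...,1]<-220)&(P[...,1]>-450)
v,u=np.nonzero(m); pts=np.array([atz(d,a,b,8)[:2] for a,b in zip(u,v)],np.float32); print(len(u),cv2.minAreaRect(pts))
```

```text
t 24.2 pos [580.3   1.1 133.4] w 22.4 F [ 0.7  0.9 -0.3]
tool axes(cols)
 [[-0.004  0.031 -1.   ]
 [ 0.    -1.    -0.031]
 [-1.    -0.     0.004]]
q [-0.02  0.49  1.79 -0.    0.87  1.52]
1388 ((370.8955383300781, -332.35003662109375), (85.94322204589844, 187.78109741210938), 87.3178939819336)
```

View pics/w5.png

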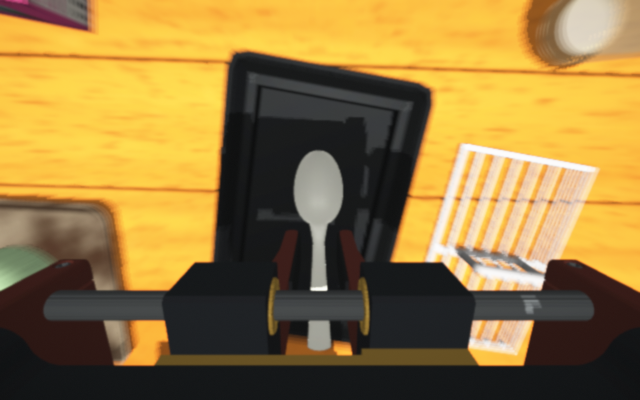

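Call:
apply_moves([
  {"gripper":0,"delta_pos":[0,1.64,1.06],"dr":[0,0,0]},
  {"gripper":0,"delta_pos":[0,3.275,2.13],"dr":[0,0,0]},
  {"gripper":0,"delta_pos":[0,3.275,2.13],"dr":[0,0,0]},
  {"gripper":0,"delta_pos":[0,3.275,2.13],"dr":[0,0,0]},
  {"gripper":0,"delta_pos":[0,3.275,2.13],"dr":[0,0,0]},
])

```text
t: 24.67
ee_pos: [489.8, -150.3, 134.1]
orientation: [2.206, 0.035, -2.205]
ft_force: [1.1, -0.7, -0.9]
width: 22.8
```

Call:
apply_moves([
  {"gripper":0,"delta_pos":[0,3.275,2.13],"dr":[0,0,0]},
  {"gripper":0,"delta_pos":[0,3.275,2.13],"dr":[0,0,0]},
  {"gripper":0,"delta_pos":[0,3.275,2.13],"dr":[0,0,0]},
  {"gripper":0,"delta_pos":[0,3.275,2.13],"dr":[0,0,0]},
  {"gripper":0,"delta_pos":[0,3.275,2.13],"dr":[0,0,0]},
])

```text
t: 25.08
ee_pos: [388.2, -317.6, 134.1]
orientation: [2.206, 0.034, -2.205]
ft_force: [1.4, -0.6, -0.5]
width: 22.7
```

Call:
apply_moves([
  {"gripper":0,"delta_pos":[0,1.64,1.06],"dr":[0,0,0]},
  {"gripper":0,"delta_pos":[0,0,0],"dr":[0.08,0,0]},
  {"gripper":0,"delta_pos":[0,0,0],"dr":[0,0,0]},
  {"gripper":0,"delta_pos":[0,0,0],"dr":[0,0,0]},
  {"gripper":0,"delta_pos":[0,0,0],"dr":[0,0,0]},
])

```text
t: 25.5
ee_pos: [379.5, -332.4, 133.8]
orientation: [-2.198, 0.051, 2.198]
ft_force: [0.4, 0.5, -0.2]
width: 22.6
```

Run:
```python
from h import *
import pickle
o,Rm=st(); print("yaw",np.degrees(np.arctan2(Rm[1,1],Rm[0,1])))
d=cam("wrist"); save(d,"w6.png");P=cloud(d); C=d["img"].astype(int)
x,y,z=P[...,0],P[...,1],P[...,2]
m=(C[...,2]>C[...,0]+15)&(C[...,2]>60)&(x<520)&(x>250)&(y<-220)&(y>-450)&(z<25)
q=P[m]; print(m.sum(),q.min(0),q.max(0),cv2.minAreaRect(q[:,:2].astype(np.float32)),np.percentile(q[:,2],[5,50,95]))
```

```text
t 25.5 pos [ 379.5 -332.4  133.8] w 22.6 F [ 0.4  0.5 -0.2]
tool axes(cols)
 [[ 0.    -0.047 -0.999]
 [ 0.    -0.999  0.047]
 [-1.    -0.    -0.   ]]
q [-0.74  0.39  1.96  0.    0.79  0.87]
yaw -92.67309693769427
9133 [ 276.8816822  -380.9211914     3.07435239] [ 467.35051554 -286.46636959   13.77220521] ((372.1929016113281, -333.309814453125), (90.65162658691406, 189.7716827392578), 87.55280303955078) [ 4.70763808  6.09425085 11.68417172]
```

View pics/w6.png

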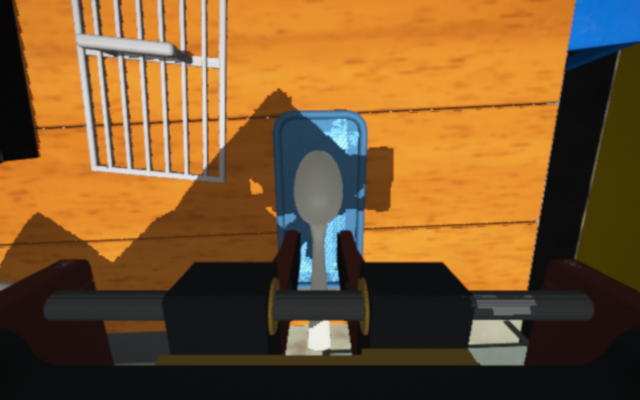

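The spoon hangs level over the rest at (320,190), along its long side. I lower it.

Call:
apply_moves([
  {"gripper":0,"delta_pos":[3,0.1,0],"dr":[0,0,0]},
  {"gripper":0,"delta_pos":[3.5,0,0],"dr":[0,0,0]},
  {"gripper":0,"delta_pos":[2.5,0,0],"dr":[0,0,0]},
  {"gripper":0,"delta_pos":[1.5,0,0],"dr":[0,0,0]},
  {"gripper":0,"delta_pos":[0.7,0,0],"dr":[0,0,0]},
])

```text
t: 25.97
ee_pos: [378.7, -332.2, 19.6]
orientation: [-2.194, 0.049, 2.2]
ft_force: [0.5, -0.4, -0.2]
width: 22.6
```

Call:
apply_moves([
  {"gripper":0,"delta_pos":[0.4,0,0],"dr":[0,0,0]},
  {"gripper":0,"delta_pos":[0.2,0,0],"dr":[0,0,0]},
  {"gripper":0,"delta_pos":[0.1,0,0],"dr":[0,0,0]},
  {"gripper":0,"delta_pos":[0,0,0],"dr":[0,0,0]},
  {"gripper":0,"delta_pos":[0,0,0],"dr":[0,0,0]},
])

```text
t: 26.38
ee_pos: [379.8, -334.3, 15.6]
orientation: [-2.198, 0.055, 2.196]
ft_force: [-0.3, 0.4, -0.4]
width: 22.2
```

Call:
apply_moves([
  {"gripper":0,"delta_pos":[0.1,0,0],"dr":[0,0,0]},
  {"gripper":0,"delta_pos":[0.05,0,0],"dr":[0,0,0]},
  {"gripper":0,"delta_pos":[0,0,0],"dr":[0,0,0]},
  {"gripper":40,"delta_pos":[0,0,0],"dr":[0,0,0]},
  {"gripper":40,"delta_pos":[0,0,0],"dr":[0,0,0]},
])

```text
t: 26.8
ee_pos: [379.3, -334.0, 13.4]
orientation: [-2.197, 0.054, 2.196]
ft_force: [0.2, 0.1, 3.0]
width: 32.2
```

Call:
apply_moves([
  {"gripper":40,"delta_pos":[0,0,0],"dr":[0,0,0]},
  {"gripper":40,"delta_pos":[0,0,0],"dr":[0,0,0]},
  {"gripper":40,"delta_pos":[0,0,0],"dr":[0,0,0]},
  {"gripper":40,"delta_pos":[0,0,0],"dr":[0,0,0]},
  {"gripper":40,"delta_pos":[-1,0,0],"dr":[0,0,0]},
])

```text
t: 27.22
ee_pos: [378.4, -333.1, 22.3]
orientation: [-2.193, 0.052, 2.198]
ft_force: [0.1, 0.6, -0.6]
width: 35.1
```

Call:
apply_moves([
  {"gripper":40,"delta_pos":[-2,0,0],"dr":[0,0,0]},
  {"gripper":40,"delta_pos":[-4,0,0],"dr":[0,0,0]},
  {"gripper":40,"delta_pos":[-4,0,0],"dr":[0,0,0]},
  {"gripper":40,"delta_pos":[-4,0,0],"dr":[0,0,0]},
  {"gripper":40,"delta_pos":[-1,0,0],"dr":[0,0,0]},
])

```text
t: 27.63
ee_pos: [381.3, -335.7, 179.3]
orientation: [-2.206, 0.06, 2.192]
ft_force: [1.1, -1.1, -0.8]
width: 35.0
```

Run:
```python
from h import *
st()
d=cam("wrist");P=cloud(d); C=d["img"].astype(int)
x,y,z=P[...,0],P[...,1],P[...,2]
m=(C.max(-1)-C.min(-1)<25)&(C.min(-1)>60)&(x<470)&(x>270)&(y<-285)&(y>-382)&(z<40)&(z>3)
q=P[m].astype(np.float32); print(m.sum(),cv2.minAreaRect(q[:,:2]),np.percentile(q[:,2],[2,50,98]))
m=(C.max(-1)-C.min(-1)<40)&(C.min(-1)>60)&(abs(x-521)<40)&(abs(y+184)<60)&(z>32)&(z<55)
q=P[m].astype(np.float32)
if m.sum()>20: print("bar",m.sum(),cv2.minAreaRect(q[:,:2]),np.percentile(q[:,2],[2,50,98]))
```

```text
t 27.63 pos [ 381.3 -335.7  179.3] w 35.0 F [ 1.1 -1.1 -0.8]
tool axes(cols)
 [[ 0.006 -0.049 -0.999]
 [-0.006 -0.999  0.049]
 [-1.     0.005 -0.006]]
q [-0.75  0.32  1.93  0.    0.88  0.87]Traceback (most recent call last):
  File "<stdin>", line 6, in <module>
cv2.error: OpenCV(4.12.0) /io/opencv/modules/imgproc/src/convhull.cpp:143: error: (-215:Assertion failed) total >= 0 && (depth == CV_32F || depth == CV_32S) in function 'convexHull'
```

Run:
```python
from h import *
d=cam("wrist");save(d,"w7.png",(60,0,460,300),2); P=cloud(d)
m=(abs(P[...,0]-521)<40)&(abs(P[...,1]+184)<60)&(P[...,2]>32)&(P[...,2]<55); q=P[m].astype(np.float32)
print(m.sum(),cv2.minAreaRect(q[:,:2]) if m.sum() else 0)
```

```text
Traceback (most recent call last):
cv2.error: OpenCV(4.12.0) /io/opencv/modules/imgproc/src/convhull.cpp:143: error: (-215:Assertion failed) total >= 0 && (depth == CV_32F || depth == CV_32S) in function 'convexHull'
```

View pics/w7.png

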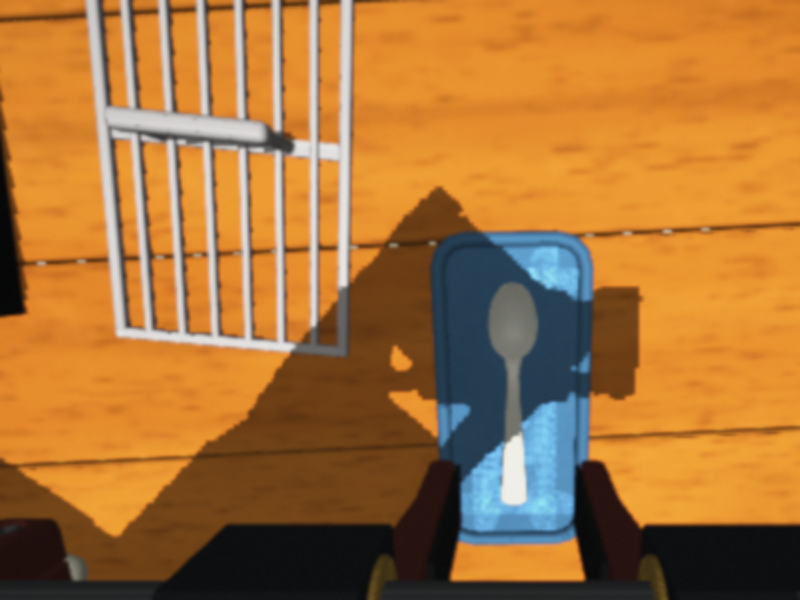

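The spoon lies lengthways in the rest, from crop (513,300) to (513,500). The grille is parked at (225,180). I go back to the grille handle.

Call:
apply_moves([
  {"gripper":40,"delta_pos":[0,-2.63,-2.21],"dr":[0,0,0]},
  {"gripper":40,"delta_pos":[0,-2.63,-2.21],"dr":[0,0,0]},
  {"gripper":40,"delta_pos":[0,-2.63,-2.21],"dr":[0,0,0]},
  {"gripper":40,"delta_pos":[0,-2.63,-2.21],"dr":[0,0,0]},
  {"gripper":40,"delta_pos":[0,-2.63,-2.21],"dr":[0,0,0]},
])

```text
t: 28.15
ee_pos: [495.6, -206.1, 171.1]
orientation: [-2.192, 0.053, 2.199]
ft_force: [-0.3, -0.9, 0.3]
width: 35.2
```

Call:
apply_moves([
  {"gripper":40,"delta_pos":[0,-2.63,-2.21],"dr":[0,0,0]},
  {"gripper":40,"delta_pos":[0,0,0],"dr":[-0.1226,0,0]},
  {"gripper":40,"delta_pos":[0,0,0],"dr":[-0.1226,0,0]},
  {"gripper":40,"delta_pos":[0,0,0],"dr":[-0.1226,0,0]},
  {"gripper":40,"delta_pos":[0,0,0],"dr":[-0.1226,0,0]},
])

```text
t: 28.57
ee_pos: [518.2, -181.8, 170.7]
orientation: [1.97, 0.452, -1.978]
ft_force: [-0.1, -0.4, -0.4]
width: 35.2
```

Call:
apply_moves([
  {"gripper":40,"delta_pos":[0,0,0],"dr":[-0.1226,0,0]},
  {"gripper":40,"delta_pos":[0,0,0],"dr":[-0.1226,0,0]},
  {"gripper":40,"delta_pos":[0,0,0],"dr":[-0.1226,0,0]},
  {"gripper":40,"delta_pos":[0,0,0],"dr":[-0.1226,0,0]},
  {"gripper":40,"delta_pos":[0,0,0],"dr":[-0.1226,0,0]},
])

```text
t: 28.98
ee_pos: [518.0, -182.2, 170.8]
orientation: [1.573, 0.926, -1.578]
ft_force: [0.8, -0.3, 0.1]
width: 35.1
```

Call:
apply_moves([
  {"gripper":40,"delta_pos":[0,0,0],"dr":[-0.1226,0,0]},
  {"gripper":40,"delta_pos":[0,0,0],"dr":[-0.1226,0,0]},
  {"gripper":40,"delta_pos":[0,0,0],"dr":[-0.1226,0,0]},
  {"gripper":40,"delta_pos":[0,0,0],"dr":[0,0,0]},
  {"gripper":40,"delta_pos":[0,0,0],"dr":[0,0,0]},
])

```text
t: 29.4
ee_pos: [518.4, -182.4, 171.5]
orientation: [1.32, 1.136, -1.323]
ft_force: [-0.7, 0.3, 0.5]
width: 35.3
```

Run:
```python
from h import *
o,Rm=st(); print("yaw",np.degrees(np.arctan2(Rm[1,1],Rm[0,1])))
d=cam("wrist"); P=cloud(d)
m=(abs(P[...,0]-521)<40)&(abs(P[...,1]+184)<60)&(P[...,2]>38)&(P[...,2]<50); q=P[m].astype(np.float32)
print("bar",m.sum(),q.mean(0),cv2.minAreaRect(q[:,:2].copy()))
```

```text
t 29.4 pos [ 518.4 -182.4  171.5] w 35.3 F [-0.7  0.3  0.5]
tool axes(cols)
 [[-0.003  0.988 -0.152]
 [ 0.001 -0.152 -0.988]
 [-1.    -0.003 -0.001]]
q [-0.36  0.39  1.84  0.    0.91 -0.21]
yaw -8.736562444517096
bar 640 [ 521.83136 -183.46313   44.20669] ((521.2625732421875, -185.11843872070312), (75.22913360595703, 9.188249588012695), 81.67652893066406)
```

Call:
apply_moves([
  {"gripper":40,"delta_pos":[0,0.33,0.18],"dr":[-0.006,0,0]},
  {"gripper":40,"delta_pos":[3.8,0,0],"dr":[0,0,0]},
  {"gripper":40,"delta_pos":[3.8,0,0],"dr":[0,0,0]},
  {"gripper":40,"delta_pos":[3.8,0,0],"dr":[0,0,0]},
  {"gripper":40,"delta_pos":[2,0,0],"dr":[0,0,0]},
])

```text
t: 29.87
ee_pos: [520.6, -184.5, 35.6]
orientation: [1.314, 1.141, -1.318]
ft_force: [-1.1, -0.0, -0.1]
width: 35.0
```

Call:
apply_moves([
  {"gripper":40,"delta_pos":[0.6,0,0],"dr":[0,0,0]},
  {"gripper":40,"delta_pos":[0.3,0,0],"dr":[0,0,0]},
  {"gripper":40,"delta_pos":[0,0,0],"dr":[0,0,0]},
  {"gripper":40,"delta_pos":[0,0,0],"dr":[0,0,0]},
  {"gripper":40,"delta_pos":[0,0,0],"dr":[0,0,0]},
])

```text
t: 30.28
ee_pos: [523.7, -185.6, 31.9]
orientation: [1.315, 1.135, -1.312]
ft_force: [-0.1, 0.3, 0.8]
width: 35.2
```

Call:
apply_moves([
  {"gripper":40,"delta_pos":[0.4,-0.2,0],"dr":[0,0,0]},
  {"gripper":40,"delta_pos":[0,0,0],"dr":[0,0,0]},
  {"gripper":40,"delta_pos":[0,0,0],"dr":[0,0,0]},
  {"gripper":0,"delta_pos":[0,0,0],"dr":[0,0,0]},
  {"gripper":0,"delta_pos":[0,0,0],"dr":[0,0,0]},
])

```text
t: 30.7
ee_pos: [520.6, -184.9, 26.5]
orientation: [1.314, 1.138, -1.313]
ft_force: [0.9, -0.3, -0.1]
width: 25.3
```

Call:
apply_moves([
  {"gripper":0,"delta_pos":[0,0,0],"dr":[0,0,0]},
  {"gripper":0,"delta_pos":[0,0,0],"dr":[0,0,0]},
  {"gripper":0,"delta_pos":[0,0,0],"dr":[0,0,0]},
  {"gripper":0,"delta_pos":[0,0,0],"dr":[0,0,0]},
  {"gripper":0,"delta_pos":[0,0,0],"dr":[0,0,0]},
])

```text
t: 31.12
ee_pos: [520.7, -184.9, 26.3]
orientation: [1.314, 1.138, -1.313]
ft_force: [1.5, -0.7, 0.1]
width: 9.5
```

Call:
apply_moves([
  {"gripper":0,"delta_pos":[-0.5,0,0],"dr":[0,0,0]},
  {"gripper":0,"delta_pos":[-1.5,0,0],"dr":[0,0,0]},
  {"gripper":0,"delta_pos":[-3,0,0],"dr":[0,0,0]},
  {"gripper":0,"delta_pos":[-3,0,0],"dr":[0,0,0]},
  {"gripper":0,"delta_pos":[-2,0,0],"dr":[0,0,0]},
])

```text
t: 31.53
ee_pos: [520.5, -184.8, 128.2]
orientation: [1.314, 1.138, -1.313]
ft_force: [1.7, 0.8, -3.7]
width: 10.1
```

Run:
```python
from h import *
o,Rm=st(); print("yaw",np.degrees(np.arctan2(Rm[1,1],Rm[0,1])))
```

```text
t 31.53 pos [ 520.5 -184.8  128.2] w 10.1 F [ 1.7  0.8 -3.7]
tool axes(cols)
 [[ 0.     0.99  -0.142]
 [-0.    -0.142 -0.99 ]
 [-1.     0.     0.   ]]
q [-0.36  0.46  1.86 -0.    0.82 -0.22]
yaw -8.182823257489243
```

Call:
apply_moves([
  {"gripper":0,"delta_pos":[0,0.2,-2],"dr":[0,0,0]},
  {"gripper":0,"delta_pos":[0,0.4,-3.5],"dr":[0,0,0]},
  {"gripper":0,"delta_pos":[0,0.4,-3.7],"dr":[0,0,0]},
  {"gripper":0,"delta_pos":[0,0.4,-3.7],"dr":[0,0,0]},
  {"gripper":0,"delta_pos":[0,0.4,-3.7],"dr":[0,0,0]},
])

```text
t: 31.95
ee_pos: [561.4, -21.6, 126.2]
orientation: [1.314, 1.139, -1.315]
ft_force: [0.7, -1.2, -3.1]
width: 9.7
```

Call:
apply_moves([
  {"gripper":0,"delta_pos":[0,0.3,-2.5],"dr":[0,0,0]},
  {"gripper":0,"delta_pos":[0,0.11,-1.06],"dr":[0,0,0]},
  {"gripper":0,"delta_pos":[0,0,0],"dr":[0,0,0]},
  {"gripper":0,"delta_pos":[0,0,0],"dr":[0,0,0]},
  {"gripper":0,"delta_pos":[0,0,0],"dr":[0,0,0]},
])

```text
t: 32.37
ee_pos: [570.4, 10.7, 126.0]
orientation: [1.313, 1.139, -1.315]
ft_force: [0.6, -0.9, -5.3]
width: 9.4
```

Run:
```python
from h import *
o,Rm=st(); print("yaw",np.degrees(np.arctan2(Rm[1,1],Rm[0,1])))
d=cam("wrist"); P=cloud(d).reshape(-1,3); C=d["img"].reshape(-1,3).astype(int); x,y,z=P.T
m=(abs(z-106)<5)&(C.min(1)>70)&(abs(x-570)<160)&(abs(y-11)<120); q=P[m].astype(np.float32); print("grille",m.sum(),cv2.minAreaRect(q[:,:2].copy()),np.percentile(q[:,2],[5,95]))
A=np.c_[q[:,:2]-[571,11],np.ones(len(q))]; print("tilt",np.linalg.lstsq(A,q[:,2],rcond=None)[0])
m=(C.max(1)<60)&(z>36)&(z<47)&(abs(x-570)<150)&(abs(y-11)<110); q=P[m].astype(np.float32); print("rim",m.sum(),cv2.minAreaRect(q[:,:2].copy()))
```

```text
t 32.37 pos [570.4  10.7 126. ] w 9.4 F [ 0.6 -0.9 -5.3]
tool axes(cols)
 [[-0.001  0.99  -0.143]
 [-0.    -0.143 -0.99 ]
 [-1.    -0.001  0.   ]]
q [-0.    0.49  1.82 -0.    0.84  0.14]
yaw -8.209898343297878
grille 17026 ((570.3846435546875, 9.855934143066406), (134.1160430908203, 224.5030517578125), 81.8951644897461) [103.14772224 107.28350449]
tilt [-1.17378324e-03  9.16982048e-04  1.05833968e+02]
rim 5566 ((570.7080688476562, 13.309173583984375), (160.14569091796875, 254.68963623046875), 81.768310546875)
```

Call:
apply_moves([
  {"gripper":0,"delta_pos":[2,0.06,-0.12],"dr":[0,0,0]},
  {"gripper":0,"delta_pos":[1.5,0,0],"dr":[0,0,0]},
  {"gripper":0,"delta_pos":[1,0,0],"dr":[0,0,0]},
  {"gripper":0,"delta_pos":[0.5,0,0],"dr":[0,0,0]},
  {"gripper":0,"delta_pos":[0.5,0,0],"dr":[0,0,0]},
])

```text
t: 32.83
ee_pos: [571.6, 11.9, 70.8]
orientation: [1.314, 1.138, -1.315]
ft_force: [-0.6, 0.2, -3.0]
width: 9.8
```

Call:
apply_moves([
  {"gripper":0,"delta_pos":[0.5,0,0],"dr":[0,0,0]},
  {"gripper":0,"delta_pos":[0.5,0,0],"dr":[0,0,0]},
  {"gripper":0,"delta_pos":[0.5,0,0],"dr":[0,0,0]},
  {"gripper":0,"delta_pos":[0.2,0,0],"dr":[0,0,0]},
  {"gripper":0,"delta_pos":[0,0,0],"dr":[0,0,0]},
])

```text
t: 33.25
ee_pos: [571.6, 12.8, 53.9]
orientation: [1.313, 1.139, -1.314]
ft_force: [-0.6, 0.4, -3.6]
width: 9.8
```

Call:
apply_moves([
  {"gripper":0,"delta_pos":[0.1,0,0],"dr":[0,0,0]},
  {"gripper":0,"delta_pos":[0,0,0],"dr":[0,0,0]},
  {"gripper":0,"delta_pos":[0.1,0,0],"dr":[0,0,0]},
  {"gripper":0,"delta_pos":[0,0,0],"dr":[0,0,0]},
  {"gripper":0,"delta_pos":[0,0,0],"dr":[0,0,0]},
])

```text
t: 33.67
ee_pos: [571.9, 12.7, 52.4]
orientation: [1.314, 1.138, -1.313]
ft_force: [-0.1, 0.4, -3.2]
width: 9.8
```

Call:
apply_moves([
  {"gripper":0,"delta_pos":[0.1,0,0],"dr":[0,0,0]},
  {"gripper":0,"delta_pos":[0,0,0],"dr":[0,0,0]},
  {"gripper":0,"delta_pos":[0,0,0],"dr":[0,0,0]},
  {"gripper":0,"delta_pos":[0,0,0],"dr":[0,0,0]},
  {"gripper":0,"delta_pos":[0,0,0],"dr":[0,0,0]},
])

```text
t: 34.08
ee_pos: [572.0, 12.7, 52.3]
orientation: [1.314, 1.138, -1.313]
ft_force: [-3.7, -1.5, 6.5]
width: 10.0
```

Call:
apply_moves([
  {"gripper":40,"delta_pos":[0,0,0],"dr":[0,0,0]},
  {"gripper":40,"delta_pos":[0,0,0],"dr":[0,0,0]},
  {"gripper":40,"delta_pos":[0,0,0],"dr":[0,0,0]},
  {"gripper":40,"delta_pos":[0,0,0],"dr":[0,0,0]},
  {"gripper":40,"delta_pos":[-1,0,0],"dr":[0,0,0]},
])

```text
t: 34.5
ee_pos: [570.7, 12.7, 60.1]
orientation: [1.312, 1.14, -1.316]
ft_force: [-1.1, -0.2, -0.2]
width: 34.8
```

Call:
apply_moves([
  {"gripper":40,"delta_pos":[-3,0,0],"dr":[0,0,0]},
  {"gripper":40,"delta_pos":[-4,0,0],"dr":[0,0,0]},
  {"gripper":40,"delta_pos":[-4,0,0],"dr":[0,0,0]},
  {"gripper":40,"delta_pos":[0,0,0],"dr":[0,0,0]},
  {"gripper":40,"delta_pos":[0,0,0],"dr":[0,0,0]},
])

```text
t: 34.92
ee_pos: [573.7, 12.7, 174.6]
orientation: [1.317, 1.134, -1.309]
ft_force: [-0.3, 0.2, -0.6]
width: 35.4
```

Run:
```python
from h import *
st(); d=cam("wrist"); save(d,"w8.png")
P=cloud(d).reshape(-1,3); C=d["img"].reshape(-1,3).astype(int); x,y,z=P.T
m=(abs(z-32)<5)&(C.min(1)>70)&(abs(x-570)<135)&(abs(y-11)<90); q=P[m].astype(np.float32); print("grille",m.sum(),cv2.minAreaRect(q[:,:2].copy()),np.median(q[:,2]))
A=np.c_[q[:,:2]-[571,11],np.ones(len(q))]; print("tilt",np.linalg.lstsq(A,q[:,2],rcond=None)[0])
m=(z>64)&(z<76)&(x>555)&(x<590)&(y>-50)&(y<70); q=P[m].astype(np.float32)
print("bar",len(q),q.mean(0).round(1),cv2.minAreaRect(q[:,:2].copy()))
```

```text
t 34.92 pos [573.7  12.7 174.6] w 35.4 F [-0.3  0.2 -0.6]
tool axes(cols)
 [[ 0.006  0.99  -0.142]
 [ 0.    -0.142 -0.99 ]
 [-1.     0.006 -0.001]]
q [ 0.    0.42  1.79 -0.    0.93  0.14]
grille 8345 ((571.0313110351562, 10.408988952636719), (138.147216796875, 230.25686645507812), 81.96794128417969) 32.39195
tilt [-1.92647763e-04  3.44154202e-03  3.20830028e+01]
bar 813 [572.5  13.9  70. ] ((572.1349487304688, 12.26620864868164), (74.99314880371094, 9.9889497756958), 81.91812896728516)
```

View pics/w8.png

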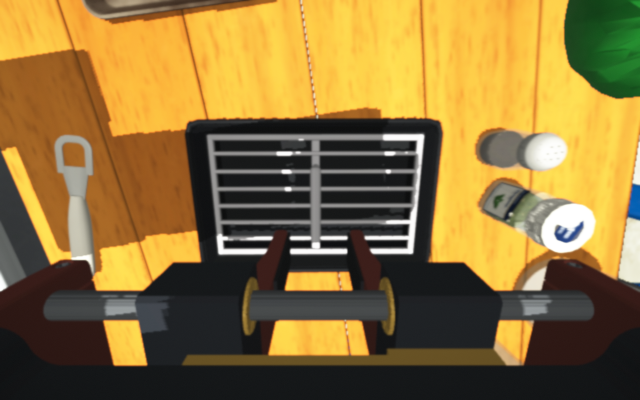

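The grille lies flat in the ledge (frame from (210,135) to (425,250)). Its bar top is at 70 mm, as at the start. Now the cup.

Call:
apply_moves([
  {"gripper":40,"delta_pos":[0,-1.71,-3.27],"dr":[0,0,0]},
  {"gripper":40,"delta_pos":[0,-1.71,-3.27],"dr":[0,0,0]},
  {"gripper":40,"delta_pos":[0,-1.71,-3.27],"dr":[0,0,0]},
  {"gripper":40,"delta_pos":[0,-1.71,-3.27],"dr":[0,0,0]},
  {"gripper":40,"delta_pos":[0,-1.71,-3.27],"dr":[0,0,0]},
])

```text
t: 35.38
ee_pos: [508.5, 187.6, 169.6]
orientation: [1.312, 1.139, -1.317]
ft_force: [0.2, -0.3, -0.0]
width: 35.3
```

Call:
apply_moves([
  {"gripper":40,"delta_pos":[0,-1.71,-3.27],"dr":[0,0,0]},
  {"gripper":40,"delta_pos":[0,-1.71,-3.27],"dr":[0,0,0]},
  {"gripper":40,"delta_pos":[0,0,0],"dr":[-0.1,0,0]},
  {"gripper":40,"delta_pos":[0,0,0],"dr":[-0.1,0,0]},
  {"gripper":40,"delta_pos":[0,0,0],"dr":[-0.093,0,0]},
])

```text
t: 35.8
ee_pos: [484.3, 256.7, 169.5]
orientation: [1.09, 1.281, -1.096]
ft_force: [0.3, -0.1, -0.3]
width: 34.7
```

Call:
apply_moves([
  {"gripper":40,"delta_pos":[0,0,0],"dr":[0,0,0]},
  {"gripper":40,"delta_pos":[0,0,0],"dr":[0,0,0]},
  {"gripper":40,"delta_pos":[0,0,0],"dr":[0,0,0]},
  {"gripper":40,"delta_pos":[0,0,0],"dr":[0,0,0]},
  {"gripper":40,"delta_pos":[0,0,0],"dr":[0,0,0]},
])

```text
t: 36.22
ee_pos: [485.9, 256.0, 171.0]
orientation: [1.099, 1.276, -1.099]
ft_force: [0.0, 0.5, 0.8]
width: 35.1
```

Run:
```python
from h import *
o,Rm=st(); print("yaw",np.degrees(np.arctan2(Rm[1,1],Rm[0,1])))
d=cam("wrist"); P=cloud(d).reshape(-1,3); C=d["img"].reshape(-1,3).astype(int)
x,y,z=P.T
g=(C[:,1]>C[:,0]+8)&(C[:,1]>C[:,2]+3)&(abs(x-480)<70)&(y<400)&(y>235)&(z>15)&(z<85)
p=P[g&(z>63)].astype(np.float32); print("foot",len(p),cv2.minEnclosingCircle(p[:,:2].copy()))
for a in range(240,285,5):
    q=P[g&(y>=a)&(y<a+5)&(z>26)&(z<53)]
    if len(q)>3: print(a,len(q),q.min(0).round(1),q.max(0).round(1),q.mean(0).round(1))
m=(z>114)&(z<128)&(abs(x-473)<45)&(abs(y-419)<45); p=P[m].astype(np.float32); print("glass",len(p), cv2.minEnclosingCircle(p[:,:2].copy()) if len(p) else 0)
```

```text
t 36.22 pos [485.9 256.  171. ] w 35.1 F [0.  0.5 0.8]
tool axes(cols)
 [[-0.     0.989  0.148]
 [-0.     0.148 -0.989]
 [-1.    -0.     0.   ]]
q [ 0.46  0.39  1.84 -0.    0.91  0.31]
yaw 8.514250554824395
foot 1255 ((476.05230712890625, 324.4836120605469), 27.519699096679688)
250 4 [483.  254.1  35.8] [486.1 254.9  37.7] [484.5 254.5  36.8]
255 42 [480.2 255.1  36. ] [492.2 260.   42.2] [486.3 257.6  39.7]
260 55 [479.5 260.1  39.9] [492.6 264.9  45. ] [485.9 262.5  43. ]
265 60 [478.8 265.   41.7] [491.8 269.9  46.9] [485.1 267.5  44.6]
270 59 [478.  270.1  43.2] [491.  275.   47.7] [484.5 272.5  45.6]
275 69 [476.3 275.   43.8] [490.3 280.   48.6] [483.4 277.5  46. ]
280 87 [467.1 280.2  34.9] [490.8 284.9  49.1] [480.9 282.8  46.2]
glass 1855 ((474.5712890625, 407.283447265625), 26.001358032226562)
```

Call:
apply_moves([
  {"gripper":40,"delta_pos":[3.8,0,0],"dr":[0,0,0]},
  {"gripper":40,"delta_pos":[3.8,0,0],"dr":[0,0,0]},
  {"gripper":40,"delta_pos":[3.8,0,0],"dr":[0,0,0]},
  {"gripper":40,"delta_pos":[2,0,0],"dr":[0,0,0]},
  {"gripper":40,"delta_pos":[0.9,0,0],"dr":[0,0,0]},
])

```text
t: 36.68
ee_pos: [484.1, 255.2, 25.2]
orientation: [1.095, 1.278, -1.103]
ft_force: [0.5, -0.7, 0.6]
width: 35.1
```

Call:
apply_moves([
  {"gripper":40,"delta_pos":[0.4,0,0],"dr":[0,0,0]},
  {"gripper":40,"delta_pos":[0,0,0],"dr":[0,0,0]},
  {"gripper":40,"delta_pos":[0,0,0],"dr":[0,0,0]},
  {"gripper":40,"delta_pos":[0,0,0],"dr":[0,0,0]},
  {"gripper":40,"delta_pos":[0,0,0],"dr":[0,0,0]},
])

```text
t: 37.1
ee_pos: [486.9, 256.8, 25.7]
orientation: [1.1, 1.275, -1.096]
ft_force: [-0.0, -0.4, -0.4]
width: 35.0
```

Run:
```python
from h import *
import pickle
st()
d=pickle.load(open("t3.pkl","rb")); P=cloud(d).reshape(-1,3); x,y,z=P.T
print(atz(d,197.2,232.2,121))
m=(z>112)&(z<130)&(abs(x-473)<60)&(abs(y-415)<60); p=P[m].astype(np.float32); print(len(p),p.mean(0),cv2.minEnclosingCircle(p[:,:2].copy()))
```

```text
t 37.1 pos [486.9 256.8  25.7] w 35.0 F [-0.  -0.4 -0.4]
tool axes(cols)
 [[ 0.002  0.989  0.15 ]
 [ 0.001  0.15  -0.989]
 [-1.     0.003 -0.001]]
q [0.46 0.63 1.89 0.   0.62 0.31]
[470.0537962  413.66864064 121.        ]
254 [471.7373  415.5019  120.27147] ((471.252685546875, 416.7445068359375), 29.507434844970703)
```

Call:
apply_moves([
  {"gripper":40,"delta_pos":[0.4,-0.05,0.07],"dr":[0,0,0]},
  {"gripper":40,"delta_pos":[0,0,0],"dr":[0,0,0]},
  {"gripper":40,"delta_pos":[0,0,0],"dr":[0,0,0]},
  {"gripper":0,"delta_pos":[0,0,0],"dr":[0,0,0]},
  {"gripper":0,"delta_pos":[0,0,0],"dr":[0,0,0]},
])

```text
t: 37.52
ee_pos: [485.5, 255.5, 20.3]
orientation: [1.098, 1.276, -1.098]
ft_force: [0.4, 0.6, -0.4]
width: 25.1
```

Call:
apply_moves([
  {"gripper":0,"delta_pos":[0,0,0],"dr":[0,0,0]},
  {"gripper":0,"delta_pos":[0,0,0],"dr":[0,0,0]},
  {"gripper":0,"delta_pos":[0,0,0],"dr":[0,0,0]},
  {"gripper":0,"delta_pos":[0,0,0],"dr":[0,0,0]},
  {"gripper":0,"delta_pos":[0,0,0],"dr":[0,0,0]},
])

```text
t: 37.93
ee_pos: [485.7, 255.6, 20.4]
orientation: [1.098, 1.276, -1.098]
ft_force: [0.2, -0.8, 0.8]
width: 12.4
```

```bash
python3 -c "
from h import *
st()"
```

```text
t 37.93 pos [485.7 255.6  20.4] w 12.4 F [ 0.2 -0.8  0.8]
tool axes(cols)
 [[ 0.     0.989  0.15 ]
 [ 0.     0.15  -0.989]
 [-1.     0.    -0.   ]]
q [ 0.46  0.64  1.9  -0.    0.61  0.31]
```

Call:
apply_moves([
  {"gripper":0,"delta_pos":[-1,0,0],"dr":[0,0,0]},
  {"gripper":0,"delta_pos":[-2,0,0],"dr":[0,0,0]},
  {"gripper":0,"delta_pos":[-3.5,0,0],"dr":[0,0,0]},
  {"gripper":0,"delta_pos":[-3.5,0,0],"dr":[0,0,0]},
  {"gripper":0,"delta_pos":[-3.5,0,0],"dr":[0,0,0]},
])

```text
t: 38.35
ee_pos: [484.7, 255.2, 156.8]
orientation: [1.097, 1.277, -1.099]
ft_force: [0.7, 0.0, -1.0]
width: 12.3
```

Call:
apply_moves([
  {"gripper":0,"delta_pos":[0,0.56,1.61],"dr":[0,0,0]},
  {"gripper":0,"delta_pos":[0,1.02,2.9],"dr":[0,0,0]},
  {"gripper":0,"delta_pos":[0,1.24,3.54],"dr":[0,0,0]},
  {"gripper":0,"delta_pos":[0,1.24,3.54],"dr":[0,0,0]},
  {"gripper":0,"delta_pos":[0,1.24,3.54],"dr":[0,0,0]},
])

```text
t: 38.77
ee_pos: [560.7, 112.6, 156.0]
orientation: [1.097, 1.277, -1.097]
ft_force: [1.4, 0.8, -2.1]
width: 12.4
```

Call:
apply_moves([
  {"gripper":0,"delta_pos":[0,1.24,3.54],"dr":[0,0,0]},
  {"gripper":0,"delta_pos":[0,1.24,3.54],"dr":[0,0,0]},
  {"gripper":0,"delta_pos":[0,1.24,3.54],"dr":[0,0,0]},
  {"gripper":0,"delta_pos":[0,1.13,3.22],"dr":[0,0,0]},
  {"gripper":0,"delta_pos":[0,1.13,3.22],"dr":[0,0,0]},
])

```text
t: 39.18
ee_pos: [645.4, -47.6, 155.7]
orientation: [1.098, 1.277, -1.098]
ft_force: [0.4, -0.4, -2.4]
width: 12.7
```

Call:
apply_moves([
  {"gripper":0,"delta_pos":[0,0,0],"dr":[0,0,0]},
  {"gripper":0,"delta_pos":[3,0,0],"dr":[0,0,0]},
  {"gripper":0,"delta_pos":[3,0,0],"dr":[0,0,0]},
  {"gripper":0,"delta_pos":[2,0,0],"dr":[0,0,0]},
  {"gripper":0,"delta_pos":[0,0,0],"dr":[0,0,0]},
])

```text
t: 39.6
ee_pos: [641.5, -45.3, 71.1]
orientation: [1.095, 1.284, -1.103]
ft_force: [-1.8, -0.2, -1.7]
width: 12.6
```

Run:
```python
from h import *
o,Rm=st(); print("yaw",np.degrees(np.arctan2(Rm[1,1],Rm[0,1])))
d=cam("wrist"); P=cloud(d).reshape(-1,3); C=d["img"].reshape(-1,3).astype(int)
x,y,z=P.T
g=(C[:,1]>C[:,0]+8)&(C[:,1]>C[:,2]+3)&(x>580)&(x<700)&(y<80)&(y>-70)&(z>40)&(z<160)
zt=np.percentile(z[g],97); p=P[g&(z>zt-5)].astype(np.float32); print("foot",zt,len(p),cv2.minEnclosingCircle(p[:,:2].copy()))
```

```text
t 39.6 pos [641.5 -45.3  71.1] w 12.6 F [-1.8 -0.2 -1.7]
tool axes(cols)
 [[-0.008  0.989  0.15 ]
 [ 0.001  0.15  -0.989]
 [-1.    -0.008 -0.002]]
q [-0.09  0.65  1.66  0.    0.83 -0.24]
yaw 8.610246776712208
foot 116.56505729466974 9672 ((631.068359375, 23.460670471191406), 29.105504989624023)
```

Call:
apply_moves([
  {"gripper":0,"delta_pos":[1,0,0],"dr":[0,0,0]},
  {"gripper":0,"delta_pos":[0,0,0],"dr":[0,0,0]},
  {"gripper":0,"delta_pos":[0,0,0],"dr":[0,0,0]},
  {"gripper":0,"delta_pos":[0,0,0],"dr":[0,0,0]},
  {"gripper":0,"delta_pos":[0,0,0],"dr":[0,0,0]},
])

```text
t: 40.07
ee_pos: [645.8, -45.8, 66.3]
orientation: [1.098, 1.275, -1.097]
ft_force: [-1.0, 0.3, -1.7]
width: 12.5
```

Run:
```python
from h import *
o,Rm=st(); print("yaw",np.degrees(np.arctan2(Rm[1,1],Rm[0,1])))
d=cam("wrist"); P=cloud(d).reshape(-1,3); C=d["img"].reshape(-1,3).astype(int)
x,y,z=P.T
g=(C[:,1]>C[:,0]+8)&(C[:,1]>C[:,2]+3)&(x>580)&(x<700)&(y<80)&(y>-70)&(z>40)&(z<160)
zt=np.percentile(z[g],97); p=P[g&(z>zt-2.5)].astype(np.float32); print("foot",zt,len(p),cv2.minEnclosingCircle(p[:,:2].copy()),p.mean(0))
```

```text
t 40.07 pos [645.8 -45.8  66.3] w 12.5 F [-1.   0.3 -1.7]
tool axes(cols)
 [[ 0.002  0.989  0.15 ]
 [-0.     0.15  -0.989]
 [-1.     0.002  0.   ]]
q [-0.09  0.66  1.66  0.    0.82 -0.24]
yaw 8.610265740156914
foot 111.63995180146932 8030 ((635.335205078125, 23.062009811401367), 27.220014572143555) [635.2877    22.083853 110.538734]
```

The held cup's foot circle is at (635.3, 23.1). At the start it was (635.3, 22.9). I go straight down.

Call:
apply_moves([
  {"gripper":0,"delta_pos":[0.7,0,0],"dr":[0,0,0]},
  {"gripper":0,"delta_pos":[0.5,0,0],"dr":[0,0,0]},
  {"gripper":0,"delta_pos":[0.2,0,0],"dr":[0,0,0]},
  {"gripper":0,"delta_pos":[0.1,0,0],"dr":[0,0,0]},
  {"gripper":0,"delta_pos":[0,0,0],"dr":[0,0,0]},
])

```text
t: 40.53
ee_pos: [644.9, -45.9, 49.7]
orientation: [1.097, 1.277, -1.098]
ft_force: [-0.8, 0.5, -1.6]
width: 12.6
```

Call:
apply_moves([
  {"gripper":0,"delta_pos":[0.1,0,0],"dr":[0,0,0]},
  {"gripper":0,"delta_pos":[0,0,0],"dr":[0,0,0]},
  {"gripper":0,"delta_pos":[0,0,0],"dr":[0,0,0]},
  {"gripper":0,"delta_pos":[0,0,0],"dr":[0,0,0]},
  {"gripper":0,"delta_pos":[0,0,0],"dr":[0,0,0]},
])

```text
t: 40.95
ee_pos: [645.3, -45.9, 49.4]
orientation: [1.098, 1.276, -1.098]
ft_force: [0.1, -0.8, 0.8]
width: 12.7
```

Call:
apply_moves([
  {"gripper":0,"delta_pos":[0.05,0,0],"dr":[0,0,0]},
  {"gripper":40,"delta_pos":[0,0,0],"dr":[0,0,0]},
  {"gripper":40,"delta_pos":[0,0,0],"dr":[0,0,0]},
  {"gripper":40,"delta_pos":[0,0,0],"dr":[0,0,0]},
  {"gripper":40,"delta_pos":[0,0,0],"dr":[0,0,0]},
])

```text
t: 41.37
ee_pos: [645.3, -45.8, 48.8]
orientation: [1.098, 1.276, -1.098]
ft_force: [0.3, -0.3, 0.2]
width: 33.9
```

Call:
apply_moves([
  {"gripper":40,"delta_pos":[0,0,0],"dr":[0,0,0]},
  {"gripper":40,"delta_pos":[-1,0,0],"dr":[0,0,0]},
  {"gripper":40,"delta_pos":[-3,0,0],"dr":[0,0,0]},
  {"gripper":40,"delta_pos":[-4,0,0],"dr":[0,0,0]},
  {"gripper":40,"delta_pos":[-4,0,0],"dr":[0,0,0]},
])

```text
t: 41.78
ee_pos: [644.3, -45.7, 169.8]
orientation: [1.097, 1.278, -1.099]
ft_force: [0.6, -0.5, 0.3]
width: 35.0
```

Call:
apply_moves([
  {"gripper":40,"delta_pos":[-4,0,0],"dr":[0,0,0]},
  {"gripper":40,"delta_pos":[-1,0,0],"dr":[0,0,0]},
  {"gripper":40,"delta_pos":[0,0,0],"dr":[0,0,0]},
  {"gripper":40,"delta_pos":[0,0,0],"dr":[0,0,0]},
  {"gripper":40,"delta_pos":[0,0,0],"dr":[0,0,0]},
])

```text
t: 42.2
ee_pos: [643.9, -45.7, 217.0]
orientation: [1.097, 1.279, -1.1]
ft_force: [0.4, 0.2, 0.1]
width: 35.7
```

Run:
```python
from h import *
st()
d=cam("wrist"); P=cloud(d).reshape(-1,3); C=d["img"].reshape(-1,3).astype(int)
x,y,z=P.T
g=(C[:,1]>C[:,0]+8)&(C[:,1]>C[:,2]+3)&(x>580)&(x<700)&(y<80)&(y>-70)&(z>40)&(z<110)
p=P[g&(z>92)].astype(np.float32); print("foot",len(p),cv2.minEnclosingCircle(p[:,:2].copy()),np.percentile(z[g],97))
for a in range(-50,-20,5):
    q=P[g&(y>=a)&(y<a+5)&(z>55)&(z<82)]
    if len(q)>3: print(a,len(q),q.mean(0).round(1))
```

```text
t 42.2 pos [643.9 -45.7 217. ] w 35.7 F [0.4 0.2 0.1]
tool axes(cols)
 [[-0.003  0.989  0.15 ]
 [ 0.     0.15  -0.989]
 [-1.    -0.003 -0.001]]
q [-0.09  0.47  1.59  0.    1.09 -0.24]
foot 1268 ((634.2463989257812, 22.94342041015625), 27.645645141601562) 94.80427284466397
-50 20 [644.7 -46.7  65.6]
-45 43 [644.9 -42.3  69.8]
-40 49 [644.1 -37.5  72.4]
-35 53 [643.  -32.5  73.7]
-30 57 [642.7 -27.4  74.5]
-25 62 [641.7 -22.4  74.8]
```

Cup back within about 1 mm with the same ear direction. Now the glass.

Call:
apply_moves([
  {"gripper":40,"delta_pos":[0,-0.775,-3.74],"dr":[0,0,0]},
  {"gripper":40,"delta_pos":[0,-0.775,-3.74],"dr":[0,0,0]},
  {"gripper":100,"delta_pos":[0,-0.775,-3.74],"dr":[0,0,0]},
  {"gripper":100,"delta_pos":[0,-0.775,-3.74],"dr":[0,0,0]},
  {"gripper":100,"delta_pos":[0,-0.775,-3.74],"dr":[0,0,0]},
])

```text
t: 42.67
ee_pos: [577.0, 134.3, 216.5]
orientation: [1.096, 1.279, -1.101]
ft_force: [0.4, 0.9, -1.1]
width: 52.3
```

Call:
apply_moves([
  {"gripper":100,"delta_pos":[0,-0.775,-3.74],"dr":[0,0,0]},
  {"gripper":100,"delta_pos":[0,-0.775,-3.74],"dr":[0,0,0]},
  {"gripper":100,"delta_pos":[0,-0.775,-3.74],"dr":[0,0,0]},
  {"gripper":100,"delta_pos":[0,-0.775,-3.74],"dr":[0,0,0]},
  {"gripper":100,"delta_pos":[0,-0.775,-3.74],"dr":[0,0,0]},
])

```text
t: 43.08
ee_pos: [510.7, 313.4, 216.5]
orientation: [1.095, 1.278, -1.101]
ft_force: [0.3, -0.3, 0.3]
width: 84.8
```

Call:
apply_moves([
  {"gripper":100,"delta_pos":[0,-0.775,-3.74],"dr":[0,0,0]},
  {"gripper":100,"delta_pos":[0,-0.775,-3.74],"dr":[0,0,0]},
  {"gripper":100,"delta_pos":[0,-0.775,-3.74],"dr":[0,0,0]},
  {"gripper":100,"delta_pos":[0,0,0],"dr":[0.1,0,0]},
  {"gripper":100,"delta_pos":[0,0,0],"dr":[0.1,0,0]},
])

```text
t: 43.5
ee_pos: [470.7, 421.4, 216.1]
orientation: [1.243, 1.185, -1.25]
ft_force: [-0.2, -0.7, -0.4]
width: 87.4
```

Call:
apply_moves([
  {"gripper":100,"delta_pos":[0,0,0],"dr":[0.093,0,0]},
  {"gripper":100,"delta_pos":[0,0,0],"dr":[0,0,0]},
  {"gripper":100,"delta_pos":[0,0,0],"dr":[0,0,0]},
  {"gripper":100,"delta_pos":[0,0,0],"dr":[0,0,0]},
  {"gripper":100,"delta_pos":[0,0,0],"dr":[0,0,0]},
])

```text
t: 43.92
ee_pos: [472.8, 419.4, 218.1]
orientation: [1.312, 1.139, -1.314]
ft_force: [0.1, -0.0, -0.2]
width: 87.6
```

Run:
```python
from h import *
st()
d=cam("wrist"); P=cloud(d).reshape(-1,3); x,y,z=P.T
m=(z>117)&(z<126)&(abs(x-473)<50)&(abs(y-419)<50); p=P[m].astype(np.float32); print("glass",len(p),p.mean(0), cv2.minEnclosingCircle(p[:,:2].copy()))
```

```text
t 43.92 pos [472.8 419.4 218.1] w 87.6 F [ 0.1 -0.  -0.2]
tool axes(cols)
 [[-0.001  0.99  -0.141]
 [-0.001 -0.141 -0.99 ]
 [-1.    -0.001  0.001]]
q [0.71 0.45 1.62 0.   1.07 0.85]
glass 2757 [473.3902  420.57956 121.42711] ((473.2510681152344, 419.2283630371094), 28.462617874145508)
```

Call:
apply_moves([
  {"gripper":100,"delta_pos":[4,0,0],"dr":[0,0,0]},
  {"gripper":100,"delta_pos":[4,0,0],"dr":[0,0,0]},
  {"gripper":100,"delta_pos":[3,0,0],"dr":[0,0,0]},
  {"gripper":100,"delta_pos":[2,0,0],"dr":[0,0,0]},
  {"gripper":100,"delta_pos":[1,0,0],"dr":[0,0,0]},
])

```text
t: 44.38
ee_pos: [471.5, 418.3, 75.5]
orientation: [1.309, 1.139, -1.317]
ft_force: [-0.0, -0.4, -0.0]
width: 87.6
```

Call:
apply_moves([
  {"gripper":100,"delta_pos":[0.4,0,0],"dr":[0,0,0]},
  {"gripper":100,"delta_pos":[0,0,0],"dr":[0,0,0]},
  {"gripper":100,"delta_pos":[0,0,0],"dr":[0,0,0]},
  {"gripper":0,"delta_pos":[0,0,0],"dr":[0,0,0]},
  {"gripper":0,"delta_pos":[0,0,0],"dr":[0,0,0]},
])

```text
t: 44.8
ee_pos: [473.7, 420.5, 76.4]
orientation: [1.316, 1.138, -1.311]
ft_force: [-0.3, 0.3, -0.3]
width: 78.0
```

Call:
apply_moves([
  {"gripper":0,"delta_pos":[0,0,0],"dr":[0,0,0]},
  {"gripper":0,"delta_pos":[0,0,0],"dr":[0,0,0]},
  {"gripper":0,"delta_pos":[0,0,0],"dr":[0,0,0]},
  {"gripper":0,"delta_pos":[0,0,0],"dr":[0,0,0]},
  {"gripper":0,"delta_pos":[0,0,0],"dr":[0,0,0]},
])

```text
t: 45.22
ee_pos: [473.0, 420.0, 75.3]
orientation: [1.314, 1.138, -1.313]
ft_force: [-1.0, 0.4, 5.7]
width: 59.0
```

Call:
apply_moves([
  {"gripper":0,"delta_pos":[0,0,0],"dr":[0,0,0]},
  {"gripper":0,"delta_pos":[0,0,0],"dr":[0,0,0]},
  {"gripper":0,"delta_pos":[0,0,0],"dr":[0,0,0]},
  {"gripper":0,"delta_pos":[0,0,0],"dr":[0,0,0]},
  {"gripper":0,"delta_pos":[0,0,0],"dr":[0,0,0]},
])

```text
t: 45.63
ee_pos: [473.0, 420.1, 75.3]
orientation: [1.314, 1.138, -1.313]
ft_force: [-2.0, 0.2, 6.6]
width: 59.0
```

Call:
apply_moves([
  {"gripper":0,"delta_pos":[-1,0,0],"dr":[0,0,0]},
  {"gripper":0,"delta_pos":[-2.5,0,0],"dr":[0,0,0]},
  {"gripper":0,"delta_pos":[-4,0,0],"dr":[0,0,0]},
  {"gripper":0,"delta_pos":[-4,0,0],"dr":[0,0,0]},
  {"gripper":0,"delta_pos":[-3,0,0],"dr":[0,0,0]},
])

```text
t: 46.05
ee_pos: [473.2, 420.0, 222.9]
orientation: [1.315, 1.138, -1.312]
ft_force: [0.3, 0.3, -2.1]
width: 59.0
```

Call:
apply_moves([
  {"gripper":0,"delta_pos":[0,0.44,1.91],"dr":[0,0,0]},
  {"gripper":0,"delta_pos":[0,0.8,3.45],"dr":[0,0,0]},
  {"gripper":0,"delta_pos":[0,0.886,3.83],"dr":[0,0,0]},
  {"gripper":0,"delta_pos":[0,0.886,3.83],"dr":[0,0,0]},
  {"gripper":0,"delta_pos":[0,0.886,3.83],"dr":[0,0,0]},
])

```text
t: 46.47
ee_pos: [486.9, 245.8, 220.0]
orientation: [1.313, 1.139, -1.313]
ft_force: [0.8, 0.2, -1.8]
width: 58.8
```

Call:
apply_moves([
  {"gripper":0,"delta_pos":[0,0.886,3.83],"dr":[0,0,0]},
  {"gripper":0,"delta_pos":[0,0.886,3.83],"dr":[0,0,0]},
  {"gripper":0,"delta_pos":[0,0.886,3.83],"dr":[0,0,0]},
  {"gripper":0,"delta_pos":[0,0.886,3.83],"dr":[0,0,0]},
  {"gripper":0,"delta_pos":[0,0.886,3.83],"dr":[0,0,0]},
])

```text
t: 46.88
ee_pos: [503.5, 49.7, 220.1]
orientation: [1.313, 1.138, -1.314]
ft_force: [1.0, -0.1, -1.3]
width: 59.0
```

Call:
apply_moves([
  {"gripper":0,"delta_pos":[0,0.53,2.3],"dr":[0,0,0]},
  {"gripper":0,"delta_pos":[0,0,0],"dr":[0,0,0]},
  {"gripper":0,"delta_pos":[3,0,0],"dr":[0,0,0]},
  {"gripper":0,"delta_pos":[3,0,0],"dr":[0,0,0]},
  {"gripper":0,"delta_pos":[2.5,0,0],"dr":[0,0,0]},
])

```text
t: 47.3
ee_pos: [505.7, 28.1, 133.9]
orientation: [1.314, 1.138, -1.314]
ft_force: [-0.6, -0.5, -3.1]
width: 59.3
```

Call:
apply_moves([
  {"gripper":0,"delta_pos":[1,0,0],"dr":[0,0,0]},
  {"gripper":0,"delta_pos":[0,0,0],"dr":[0,0,0]},
  {"gripper":0,"delta_pos":[0,0,0],"dr":[0,0,0]},
  {"gripper":0,"delta_pos":[0,0,0],"dr":[0,0,0]},
  {"gripper":0,"delta_pos":[0,0,0],"dr":[0,0,0]},
])

```text
t: 47.72
ee_pos: [507.2, 28.3, 126.3]
orientation: [1.315, 1.137, -1.311]
ft_force: [-0.1, 0.9, -1.7]
width: 59.0
```

```bash
python3 -c "
from h import *
st()"
```

```text
t 47.72 pos [507.2  28.3 126.3] w 59.0 F [-0.1  0.9 -1.7]
tool axes(cols)
 [[ 0.003  0.99  -0.142]
 [ 0.    -0.142 -0.99 ]
 [-1.     0.003 -0.   ]]
q [0.03 0.41 1.96 0.   0.77 0.17]
```

Call:
apply_moves([
  {"gripper":0,"delta_pos":[0.8,-0.05,-0.03],"dr":[0,0,0]},
  {"gripper":0,"delta_pos":[0.7,0,0],"dr":[0,0,0]},
  {"gripper":0,"delta_pos":[0.3,0,0],"dr":[0,0,0]},
  {"gripper":0,"delta_pos":[0.1,0,0],"dr":[0,0,0]},
  {"gripper":0,"delta_pos":[0,0,0],"dr":[0,0,0]},
])

```text
t: 48.13
ee_pos: [505.2, 28.4, 105.3]
orientation: [1.313, 1.139, -1.315]
ft_force: [-0.6, 0.6, -2.1]
width: 58.8
```

Call:
apply_moves([
  {"gripper":0,"delta_pos":[0.1,0,0],"dr":[0,0,0]},
  {"gripper":0,"delta_pos":[0,0,0],"dr":[0,0,0]},
  {"gripper":0,"delta_pos":[0,0,0],"dr":[0,0,0]},
  {"gripper":0,"delta_pos":[0,0,0],"dr":[0,0,0]},
  {"gripper":0,"delta_pos":[0,0,0],"dr":[0,0,0]},
])

```text
t: 48.55
ee_pos: [505.7, 28.5, 104.9]
orientation: [1.314, 1.138, -1.313]
ft_force: [0.1, -0.5, -1.4]
width: 59.0
```

Call:
apply_moves([
  {"gripper":0,"delta_pos":[0,0.1,0],"dr":[0,0,0]},
  {"gripper":0,"delta_pos":[0.1,0,0],"dr":[0,0,0]},
  {"gripper":0,"delta_pos":[0,0,0],"dr":[0,0,0]},
  {"gripper":0,"delta_pos":[0,0,0],"dr":[0,0,0]},
  {"gripper":0,"delta_pos":[0,0,0],"dr":[0,0,0]},
])

```text
t: 48.97
ee_pos: [507.0, 28.3, 104.2]
orientation: [1.314, 1.138, -1.313]
ft_force: [-0.4, -1.0, 5.7]
width: 58.8
```

Contact at the expected height. I open, rise straight up and check.

Call:
apply_moves([
  {"gripper":100,"delta_pos":[0,0,0],"dr":[0,0,0]},
  {"gripper":100,"delta_pos":[0,0,0],"dr":[0,0,0]},
  {"gripper":100,"delta_pos":[0,0,0],"dr":[0,0,0]},
  {"gripper":100,"delta_pos":[0,0,0],"dr":[0,0,0]},
  {"gripper":100,"delta_pos":[0,0,0],"dr":[0,0,0]},
])

```text
t: 49.38
ee_pos: [506.4, 28.3, 103.6]
orientation: [1.313, 1.138, -1.314]
ft_force: [-0.4, -0.2, 0.9]
width: 86.5
```

Call:
apply_moves([
  {"gripper":100,"delta_pos":[-1,0,0],"dr":[0,0,0]},
  {"gripper":100,"delta_pos":[-3,0,0],"dr":[0,0,0]},
  {"gripper":100,"delta_pos":[-4,0,0],"dr":[0,0,0]},
  {"gripper":100,"delta_pos":[-4,0,0],"dr":[0,0,0]},
  {"gripper":100,"delta_pos":[-4,0,0],"dr":[0,0,0]},
])

```text
t: 49.8
ee_pos: [506.0, 28.3, 266.1]
orientation: [1.313, 1.139, -1.314]
ft_force: [0.4, 0.2, -0.3]
width: 87.9
```

Call:
apply_moves([
  {"gripper":100,"delta_pos":[-4,0,0],"dr":[0,0,0]},
  {"gripper":100,"delta_pos":[-4,0,0],"dr":[0,0,0]},
  {"gripper":100,"delta_pos":[0,3,0],"dr":[0,0,0]},
  {"gripper":100,"delta_pos":[0,3,0],"dr":[0,0,0]},
  {"gripper":100,"delta_pos":[0,0,0],"dr":[0,0,0]},
])

```text
t: 50.22
ee_pos: [569.8, 19.2, 345.7]
orientation: [1.316, 1.134, -1.31]
ft_force: [-1.1, -0.1, -0.5]
width: 88.1
```

Call:
apply_moves([
  {"gripper":100,"delta_pos":[0,0,0],"dr":[0,0,0]},
  {"gripper":100,"delta_pos":[0,0,0],"dr":[0,0,0]},
  {"gripper":100,"delta_pos":[0,0,0],"dr":[0,0,0]},
  {"gripper":100,"delta_pos":[0,0,0],"dr":[0,0,0]},
  {"gripper":100,"delta_pos":[0,0,0],"dr":[0,0,0]},
])

```text
t: 50.63
ee_pos: [565.2, 19.9, 343.8]
orientation: [1.313, 1.139, -1.314]
ft_force: [-0.2, -0.2, -0.2]
width: 87.6
```

Run:
```python
from h import *
st()
d=cam("wrist"); save(d,"w9.png"); P=cloud(d).reshape(-1,3); C=d["img"].reshape(-1,3).astype(int); x,y,z=P.T
m=(z>146)&(z<154)&(abs(x-507)<45)&(abs(y-28)<45); p=P[m].astype(np.float32); print("glass",len(p),cv2.minEnclosingCircle(p[:,:2].copy()))
g=(C[:,1]>C[:,0]+8)&(x>585)&(x<700)&(y<80)&(y>-70)
p=P[g&(z>93)&(z<100)].astype(np.float32); print("foot",len(p),cv2.minEnclosingCircle(p[:,:2].copy()))
m=(z>64)&(z<75)&(x>555)&(x<590)&(y>-50)&(y<70); q=P[m].astype(np.float32)
print("bar",len(q),q.mean(0).round(1),cv2.minAreaRect(q[:,:2].copy()))
```

```text
t 50.63 pos [565.2  19.9 343.8] w 87.6 F [-0.2 -0.2 -0.2]
tool axes(cols)
 [[-0.     0.99  -0.142]
 [ 0.    -0.142 -0.99 ]
 [-1.    -0.     0.   ]]
q [0.01 0.22 1.64 0.   1.27 0.16]
glass 1531 ((507.8199462890625, 27.518901824951172), 28.439104080200195)
foot 514 ((634.6470947265625, 23.28042984008789), 26.644479751586914)
bar 289 [572.6  13.5  70.3] ((572.4366455078125, 12.51531982421875), (75.04945373535156, 7.9372124671936035), 82.18194580078125)
```

View pics/w9.png

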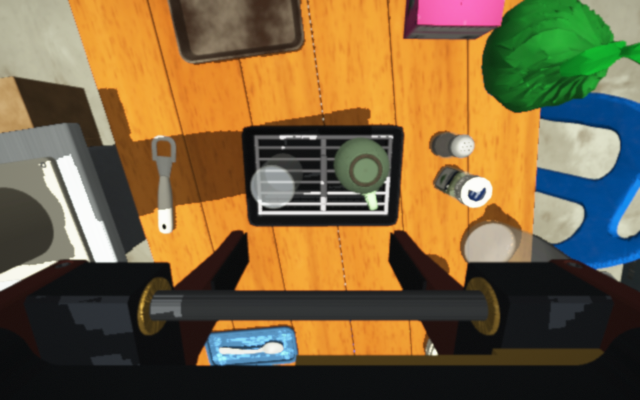

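All the checks agree. The glass at (273,185) and the cup at (362,165) are back on the seated grille, and the spoon is in the rest at (250,348). The bystanders are where they were. I hand the job in.

```bash
python3 -c "
from workcell import ctrl
print(ctrl.close_job())"
```

```text
the job is handed in; nothing more can be done
None
```

The job is done and handed in at 50.6 s of the 144 s allowed. I moved the glass and then the cup to the brown tray and parked the grille on the free table. The spoon went lengthways into the blue rest; then I put the grille back, stood the cup on it and lastly the glass.

The last checks, from the wrist camera's depth readings and picture, taken from nearly the same viewpoint as at the start:

| Item | At the start (mm) | At the end (mm) |
|---|---|---|
| Glass, top centre (x, y) | (506.8, 27.7) | (507.8, 27.5) |
| Cup, foot ring centre (x, y) | (635.1, 22.5) | (634.6, 23.3) |
| Grille, top of its handle bar (height) | about 70 | 70.3 |

- **Glass and cup:** each is within about 1 mm of where it stood, and the cup's ear points the same way as before.
- **Grille:** its frame is level at the ledge height, and its centre is about 1 mm from where it started.
- **Spoon:** it lies lengthways in the rest. I checked this by eye only; the two depth checks I tried on it and on the parked grille failed because of a script error.
- **Bystanders:** the shaker, the spice jar and the drinking glass looked unmoved in the last picture; I did not measure them.
- **Forces:** the readings after each move stayed at about 10 N or less, well inside the limits.
- **One disagreement:** one wrist reading put the glass on the tray about 12 mm off while it was partly out of view. A top camera picture and a later wrist reading showed it where I had put it.

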